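# Load the board-clamping jig and roll its hold-down strip flat

## Task

Slide every loose hardwood board fully home into its own slot of the plywood clamping jig, any board in any slot. Then press the five-piece hold-down strip on top of the jig flat along its whole length by running the hand roller over it with firm pressure, never pressing it with the fingers, and park the roller upright in the middle of the cork pad. Leave the other things on the bench alone.

Things in the scene. Friction and masses are not known exactly. Their poses are not given: they have to be found in the camera images.
- jig: fixed low plywood jig; origin on the table, mid-width, in the plane of the slot mouths; x points into the slots, z up. 10 mm base plate x -60 (open apron) to 115, y -175..175. Four slots open to -x at x=0: 53 wide, z 10 to 29, 100 deep to a rigid stop, centres y=-120, -40, 40, 120. Dividers 27 wide with round noses (to x=-13.5). Roof z 29 to 41, x 0..115. All mm
- roller: hand roller on two black rubber wheels (40 mm dia, 58 wide, axles along y at x=-26, 26, slight drag), 0.36 kg; origin under its centre at wheel-bottom level; rolls along its x. Dark frame 92 x 66 mm at z 42 to 52; above it a wooden ridge to grip, 60 long (x), 26 thick (y), z 52 to 84. Pinch the ridge across y; fingertips may rest on the frame's 20 mm shoulders at z=52
- pad: fixed flat cork pad on which the roller is parked, 140 (x) x 90 (y) x 6 mm; origin at the centre of its underside
- board_0: plain hardwood board 150 (x) x 50 (y) x 16 (z) mm, about 0.09 kg, lying loose and flat on the table; origin at the centre of its underside. All alike, either end first; may be absent. Fully home in a slot its origin is at jig x=25, y=slot centre, z=10 mm: 100 mm inside, 50 sticking out in front
- board_1: plain hardwood board 150 (x) x 50 (y) x 16 (z) mm, about 0.09 kg, lying loose and flat on the table; origin at the centre of its underside. All alike, either end first; may be absent. Fully home in a slot its origin is at jig x=25, y=slot centre, z=10 mm: 100 mm inside, 50 sticking out in front
- board_2: plain hardwood board 150 (x) x 50 (y) x 16 (z) mm, about 0.09 kg, lying loose and flat on the table; origin at the centre of its underside. All alike, either end first; may be absent. Fully home in a slot its origin is at jig x=25, y=slot centre, z=10 mm: 100 mm inside, 50 sticking out in front
- board_3: plain hardwood board 150 (x) x 50 (y) x 16 (z) mm, about 0.09 kg, lying loose and flat on the table; origin at the centre of its underside. All alike, either end first; may be absent. Fully home in a slot its origin is at jig x=25, y=slot centre, z=10 mm: 100 mm inside, 50 sticking out in front
- strip_0: length 0 of the hold-down strip on the jig's roof: pale lath 36 (jig x) x 62 (jig y) x 12 mm; origin at the centre of its underside, at jig x=55, y=-128 mm, z=41 when seated (then its top is at z=53) and 48 when fully proud. Guided vertically, it stays where it is left; about 6 N pushes it down
- strip_1: length 1 of the hold-down strip on the jig's roof: pale lath 36 (jig x) x 62 (jig y) x 12 mm; origin at the centre of its underside, at jig x=55, y=-64 mm, z=41 when seated (then its top is at z=53) and 48 when fully proud. Guided vertically, it stays where it is left; about 6 N pushes it down
- strip_2: length 2 of the hold-down strip on the jig's roof: pale lath 36 (jig x) x 62 (jig y) x 12 mm; origin at the centre of its underside, at jig x=55, y=0 mm, z=41 when seated (then its top is at z=53) and 48 when fully proud. Guided vertically, it stays where it is left; about 6 N pushes it down
- strip_3: length 3 of the hold-down strip on the jig's roof: pale lath 36 (jig x) x 62 (jig y) x 12 mm; origin at the centre of its underside, at jig x=55, y=64 mm, z=41 when seated (then its top is at z=53) and 48 when fully proud. Guided vertically, it stays where it is left; about 6 N pushes it down
- strip_4: length 4 of the hold-down strip on the jig's roof: pale lath 36 (jig x) x 62 (jig y) x 12 mm; origin at the centre of its underside, at jig x=55, y=128 mm, z=41 when seated (then its top is at z=53) and 48 when fully proud. Guided vertically, it stays where it is left; about 6 N pushes it down
- oil: bystander, leave alone: tall bottle of oil, 66 x 190 mm; origin at its underside
- spray: bystander, leave alone: dark spray can, 64 x 170 mm; origin at its underside
- wax: bystander, leave alone: low jar, 72 x 60 mm; origin at its underside
- bowl: bystander, leave alone: turned wooden bowl, 120 x 50 mm; origin at its underside
- offcut: bystander, leave alone: wood offcut 70 x 45 x 30 mm; origin at its underside
- driver: bystander, leave alone: screwdriver lying on the table; origin at its underside
Things that resemble listed ones, but are neither listed nor needed, are in the scene too. What is shaped like the board_2 but orange or turquoise is not meant.

How it is judged:
On the way, in this order (a step that is already met when the one before it is completed fails the run):
1. all boards present are fully home in slots (x of board_0 in the frame of jig between 0.02 and 0.031 m and z of board_0 in the frame of jig between 0.002 and 0.032 m and angle between the x axis of each of board_0, board_1, board_2, board_3 and the x axis of jig, either way round below 0.1 rad and (y of board_0 in the frame of jig between -0.126 and -0.114 m or y of board_0 in the frame of jig between -0.046 and -0.034 m or y of board_0 in the frame of jig between 0.034 and 0.046 m or y of board_0 in the frame of jig between 0.114 and 0.126 m) and x of board_1 in the frame of jig between 0.02 and 0.031 m and z of board_1 in the frame of jig between 0.002 and 0.032 m and (y of board_1 in the frame of jig between -0.126 and -0.114 m or y of board_1 in the frame of jig between -0.046 and -0.034 m or y of board_1 in the frame of jig between 0.034 and 0.046 m or y of board_1 in the frame of jig between 0.114 and 0.126 m) and x of board_2 in the frame of jig between 0.02 and 0.031 m and z of board_2 in the frame of jig between 0.002 and 0.032 m and (y of board_2 in the frame of jig between -0.126 and -0.114 m or y of board_2 in the frame of jig between -0.046 and -0.034 m or y of board_2 in the frame of jig between 0.034 and 0.046 m or y of board_2 in the frame of jig between 0.114 and 0.126 m) and x of board_3 in the frame of jig between 0.02 and 0.031 m and z of board_3 in the frame of jig between 0.002 and 0.032 m and (y of board_3 in the frame of jig between -0.126 and -0.114 m or y of board_3 in the frame of jig between -0.046 and -0.034 m or y of board_3 in the frame of jig between 0.034 and 0.046 m or y of board_3 in the frame of jig between 0.114 and 0.126 m)), for 0.2 s.
2. then all five lengths of the strip are pressed flat (z of each of strip_0, strip_1, strip_2, strip_3, strip_4 in the frame of jig below 0.0435 m), for 0.1 s.
At the end, for the whole second after the job is handed in: every board present lies in a slot within 5 mm of the rear stop; all five strip lengths are pressed down to within 2.5 mm of flat; the roller stands upright and still on the cork pad, its centre within 25 mm of the pad's (all of step 1 and all of step 2 and horizontal distance between roller and pad below 0.025 m and height (world z) of roller between 0.002 and 0.012 m and angle between roller's own z axis and vertical below 0.12 rad and linear speed of roller below 0.02 m/s); the robot touches nothing.
It fails at once if the strip is pressed with the fingers (over 4 N) (contact force between the fingers and strip_0 above 4 N or contact force between the fingers and strip_1 above 4 N or contact force between the fingers and strip_2 above 4 N or contact force between the fingers and strip_3 above 4 N or contact force between the fingers and strip_4 above 4 N).
It fails at once if a bystander is shoved more than 50 mm (distance of any of oil, spray, wax, bowl, offcut, driver from where it was at the start of the episode above 0.05 m).
Of board_0, board_1, board_2, board_3 only 2 to 4 are there at a start; the rules pass over those that are not, and their reading is None.
At some moment in a run one of roller may be knocked a few centimetres aside while the robot is not near it.
Once in a run the grip may slacken for a moment while it holds something.
It also fails if it takes over 210 s, if anything falls off the work surface, if the arm or the gripper's body presses on something with over 40 N, if the wrist force passes 120 N, or if a joint passes its speed limit or range.

## Robot

A 6-joint arm with a two-finger parallel gripper is mounted at the origin on the work surface. World frame = base frame: x ahead of the robot, y to its left, z up, the work surface at z = 0. Lengths are in m, angles in rad, forces in N, time in s.
With the tool pointing down it reaches from about 0.3 to 0.75 m from the base axis. Payload 8.5 kg.
Tool frame: the origin (TCP) lies midway between the tips of the shut fingers; the grasp point (between the pads) lies 19 mm behind it; z points along the fingers, y is the line along which they close (so a half turn about z gives the same grasp; the last joint's range is limited). The gripper opens to 88 mm and grips with 3 to 60 N. Pads are 18 mm wide; open, the fingers measure 123 mm over their backs; the gripper's body (75 mm by 187 mm) begins 45 mm behind the grasp point.
Start: joints at [1.015, 0.381, 1.297, -0, 1.464, -0.215], TCP at [0.184, 0.518, 0.211] pointing down, gripper open.
Joint ranges: [-3.11, 3.11], [-0.89, 2.33], [0.22, 2.48], [-1.42, 4.56], [0.17, 2.85], [-2.88, 2.88]. Speed limits (rad/s): [2.39, 2.39, 3.14, 3.14, 3.14, 3.14].

## Interface

Orientations are given as [roll, pitch, yaw] about the fixed x, y, z axes, in that order (R = Rz(yaw) Ry(pitch) Rx(roll)).
In Python, from cell import manip, cams, workorder gives the robot as it stands. The module is installed in compiled form; this text tells all that it offers.
- The arm moves only by the tool arm_command, never from a script. Its arguments are lists of equal length, an entry for each row: "delta_rot": the turn, a rotation vector about the tool's x, y, z in degrees, a list of three; "xyz": the shift along the tool's x, y, z in m, a list of three; "grip": the opening, from 0 (shut) to 1 (fully open). In form: {"delta_rot": [[ax, ay, az], ...], "xyz": [[tx, ty, tz], ...], "grip": [grip, ...]}. A call has 1 to 20 rows; each row is the pose to reach, as a shift and turn from the pose commanded when the call began, along the tool's axes at that moment; what a row does not reach only later rows make up. A row lasts 1/12 s, in which the tool goes at most 41.7 mm and 7.16 degrees, less where a joint would pass 70% of its speed; a pose out of reach is approached as far as the arm can. A call with a gripper value outside its range is refused whole. The fingers move at their own pace and stop on an object; "grip_force" is the grip in N (left out, the last holds). Time passes only in rows, so rows that repeat a pose let the fingers close. It gives the time, the measured TCP pose, the force, the opening and the grip force at its end, in the units of the state.
- manip.observe(): the state, without advancing time (a new reading comes with each control period).
- cams.grab_frame(name): name is "scene" or "side" or "wrist"; returns a dict with "image" (420x560x3 uint8, red, green, blue), "mtx" (3x3 intrinsics, pixels), "D" ([k1, k2, p1, p2, k3] as OpenCV has them; the pictures are not rectified), "rvec" (rotation vector, rad) and "tvec" (3), from world to camera coordinates, as OpenCV has them; the wrist camera has in their place "tool_from_camera" (4x4, takes a point from camera to tool coordinates, whose origin is the TCP and whose axes are the flange's). Camera axes: x right, y down, z forward; pixel columns grow to the right and rows downward; lengths in m; the calibration is good to about 2 mm. A picture is of the moment at which its call begins: read the wrist's pose just before it. There is no depth.
- workorder.sign_off(): hands the job in; it is judged then, once.
The state is a dict: "clock": time; "joint_positions": joint angles; "qvel": joint speeds; "joint_torque": joint torques, N m; "ee_pos": TCP position; "orientation": TCP orientation; "force": force on the tool from outside, world axes, zero at the start; "moment": the same for the moment, N m; "grip_width": opening from 0.0 (shut) to 1.0 (fully open); "grip_force": force on a finger pad.
Only numpy, scipy, OpenCV 4.12 (cv2) and the standard library are available. Lean on these libraries where they do the work, as an engineer would, in place of code of your own. Each camera call takes 0.05 s, during which the arm holds its last target. There are 200 camera calls.

## Working session

There is one attempt and no reset: what is moved stays moved. The work goes in short steps, Python scripts to look and compute and a tool call to move; the robot and the scene stay as the last step left them, time stands still between calls to the robot, and variables do not carry over. Pictures are saved under pics/ and viewed, at most 14 in all, crops included, and the job is handed in when it is done.

Besides the shell and the picture viewer there is one more tool, called as a command line: name --argument value ..., lists and objects as JSON in quotes. arm_command: Moves the arm, as the interface text tells. Its arguments: {"type":"object","properties":{"delta_rot":{"type":"array","items":{"type":"array","items":{"type":"number"}}},"xyz":{"type":"array","items":{"type":"array","items":{"type":"number"}}},"grip":{"type":"array","items":{"type":"number"}},"grip_force":{"type":"number"}},"required":["delta_rot","xyz","grip"]}

```bash
mkdir -p pics; cat > h.py <<'E'
import numpy as np, cv2
from cell import manip, cams, workorder
from scipy.spatial.transform import Rotation as R
def snap(n,f):
    s=manip.observe(); d=cams.grab_frame(n); cv2.imwrite('pics/'+f,d['image'][:,:,::-1]); d['s']=s
    np.save('pics/'+f+'.npy',d,allow_pickle=True); return d
def load(f): return np.load('pics/'+f+'.npy',allow_pickle=True).item()
def cam(d):
    if 'rvec' in d:
        Rm=cv2.Rodrigues(np.array(d['rvec'],float))[0]; t=np.array(d['tvec'],float).ravel(); return Rm.T,-Rm.T@t
    T=np.array(d['tool_from_camera']); s=d['s']; Rt=R.from_euler('xyz',s['orientation']).as_matrix()
    return Rt@T[:3,:3], Rt@T[:3,3]+np.array(s['ee_pos'])
def ray(d,px,z):
    A,o=cam(d); u=cv2.undistortPoints(np.array(px,float).reshape(-1,1,2),np.array(d['mtx']),np.array(d['D'])).reshape(-1,2)
    v=np.c_[u,np.ones(len(u))]@A.T; return o+v*((z-o[2])/v[:,2])[:,None]
def proj(d,P):
    A,o=cam(d); p=(np.array(P,float)-o)@A
    return cv2.projectPoints(p.reshape(-1,1,3),np.zeros(3),np.zeros(3),np.array(d['mtx']),np.array(d['D']))[0].reshape(-1,2)
E
python3 - <<'E'
from h import *
a=snap('scene','scene0.png'); b=snap('side','side0.png'); w=snap('wrist','w0.png')
for d in(a,b,w): print(cam(d)[1],cam(d)[0][:,2])
s=w['s'];print({k:np.round(v,3) for k,v in s.items()})
E
```

```text
[1.4392788  0.38502673 0.95213079] [-0.66621525 -0.31502502 -0.67595597]
[0.38577908 0.70523521 0.78965187] [ 0.20023587 -0.6830249  -0.70241197]
[0.11940019 0.54133945 0.38414261] [ 0.24652828 -0.0895007  -0.96499401]
{'clock': np.float64(0.1), 'joint_positions': array([ 1.015,  0.381,  1.298, -0.   ,  1.464, -0.215]), 'qvel': array([ 0.001, -0.002,  0.   , -0.001,  0.   ,  0.   ]), 'joint_torque': array([ 4.0000e-03, -4.3865e+01, -2.2491e+01,  7.2000e-02,  3.4000e-02,
       -0.0000e+00]), 'ee_pos': array([0.184, 0.518, 0.211]), 'orientation': array([-3.14 , -0.   ,  2.801]), 'force': array([ 0.062, -0.188, -0.406]), 'moment': array([ 0.045,  0.036, -0.022]), 'grip_force': np.float64(0.0), 'grip_width': np.float64(1.0)}
```

View pics/scene0.png

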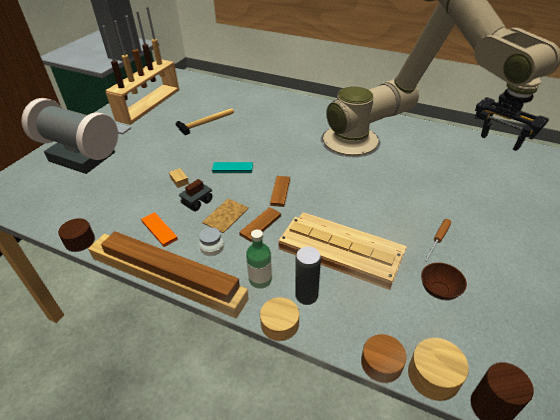

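View pics/side0.png

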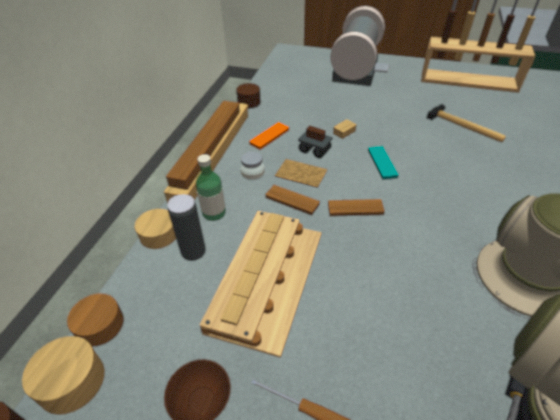

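```bash
python3 - <<'E'
from h import *
from scipy.optimize import least_squares
for f in('scene0.png','side0.png'):
    d=load(f); hsv=cv2.cvtColor(d['image'],cv2.COLOR_RGB2HSV)
    m=((hsv[...,0]<22)|(hsv[...,0]>175))&(hsv[...,1]>110)&(hsv[...,2]>50)
    m=cv2.morphologyEx(m.astype(np.uint8),cv2.MORPH_OPEN,np.ones((2,2)))
    n,l,st,c=cv2.connectedComponentsWithStats(m)
    for i in range(1,n):
        if st[i,4]>60 and c[i][1]>120:
            k=cv2.findContours((l==i).astype(np.uint8),0,2)[0][0]
            q=ray(d,k.reshape(-1,2),.014)[:,:2]*1000
            r=cv2.minAreaRect(q.astype(np.float32))
            print(f,st[i,4],c[i].round(),np.round(r[0]),np.round(r[1]),round(r[2],1),hsv[l==i].mean(0).round())
d=load('side0.png');im=d['image'][:,:,::-1]
cv2.imwrite('pics/c1.png',np.hstack([cv2.resize(im[205:355,190:335],None,fx=3.4,fy=3.4,interpolation=2)[:510],]))
E
```

```text
scene0.png 98 [ 11. 123.] [  488. -1412.] [205.  40.] 53.2 [ 13. 191.  52.]
scene0.png 95 [  2. 125.] [  521. -1418.] [216.  24.] 52.0 [ 13. 195.  53.]
scene0.png 226 [ 17. 145.] [  609. -1219.] [223.  59.] 55.4 [ 14. 188.  55.]
scene0.png 79 [ 29. 146.] [  587. -1172.] [104.  48.] 61.8 [ 13. 196.  52.]
scene0.png 222 [180. 178.] [ 519. -483.] [101.  52.] 57.4 [ 20. 139. 166.]
scene0.png 422 [281. 192.] [ 433. -113.] [162.  50.] 17.0 [ 18. 171. 145.]
scene0.png 79 [194. 185.] [ 530. -411.] [25. 61.] 76.2 [ 10. 191.  65.]
scene0.png 765 [226. 216.] [ 618. -224.] [ 88. 138.] 83.5 [ 20. 146. 172.]
scene0.png 489 [261. 223.] [ 608. -102.] [ 54. 156.] 77.7 [ 15. 181. 142.]
scene0.png 596 [160. 230.] [ 764. -383.] [162.  53.] 65.6 [ 15. 239. 224.]
scene0.png 368 [331. 225.] [516. 125.] [ 40. 252.] 4.5 [ 20. 117. 234.]
scene0.png 454 [ 74. 229.] [ 876. -635.] [86. 91.] 24.5 [ 11. 187.  74.]
scene0.png 185 [444. 231.] [398. 438.] [ 25. 117.] 79.3 [ 22. 150. 144.]
scene0.png 2513 [341. 250.] [611. 164.] [354. 153.] 88.4 [ 19. 128. 196.]
scene0.png 1669 [ 29. 276.] [1069. -632.] [465.  51.] 68
[... 1198 characters left out ...]
ng 2071 [252. 272.] [623. 143.] [336.  47.] 88.1 [ 20. 119. 197.]
side0.png 92 [299. 231.] [548.  12.] [44. 24.] 87.2 [ 17. 133. 146.]
side0.png 145 [290. 253.] [550.  88.] [73. 25.] 89.3 [ 17. 128. 164.]
side0.png 132 [281. 279.] [554. 168.] [23. 46.] 4.9 [ 17. 133. 156.]
side0.png 6552 [ 74. 358.] [892. 438.] [239. 161.] 87.6 [ 18. 132. 154.]
side0.png 159 [269. 307.] [556. 248.] [23. 53.] 1.3 [ 17. 133. 159.]
side0.png 527 [236. 337.] [612. 338.] [128.  42.] 11.7 [ 16. 128. 122.]
side0.png 3039 [198. 392.] [633. 453.] [117. 104.] 15.2 [ 11. 153.  74.]
side0.png 446 [319. 412.] [399. 435.] [23. 84.] 80.7 [ 15. 162. 138.]
side0.png 154 [  5. 413.] [953. 579.] [17. 37.] 42.8 [ 11. 152.  75.]
```

View pics/c1.png

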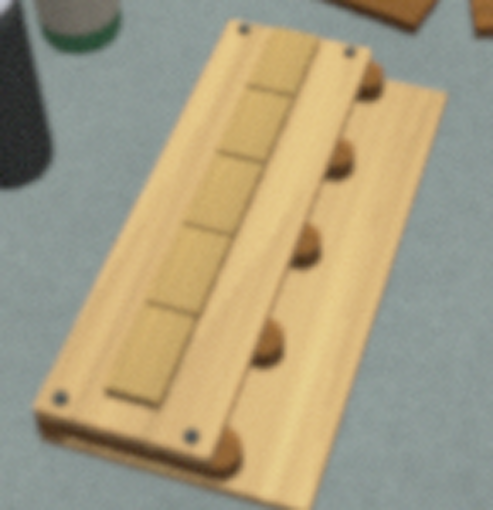

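```bash
cat >> h.py <<'E'
def go(x,y,z,yawdeg,s=None,tilt=None):
    """target TCP, yaw of tool y-axis line (deg, world; mod 180), tool pointing down -> deltas"""
    s=s or manip.observe(); R0=R.from_euler('xyz',s['orientation']); p=np.array(s['ee_pos'])
    best=None
    for k in (0,180):
        Rt=R.from_euler('xyz',[np.pi,0,np.deg2rad(yawdeg+90+k)])  # tool y = (sin,-cos) -> dir yaw-90
        rv=np.rad2deg((R0.inv()*Rt).as_rotvec())
        if best is None or np.linalg.norm(rv)<np.linalg.norm(best): best=rv
    t=R0.inv().apply(np.array([x,y,z])-p)
    print('rot',best.round(2).tolist(),'xyz',t.round(4).tolist(),'rows',max(np.linalg.norm(t)/.0417,np.linalg.norm(best)/7.16).round(1))
def st():
    s=manip.observe(); print('t',round(float(s['clock']),1),'p',np.round(s['ee_pos'],4),'rpy',np.rad2deg(s['orientation']).round(1),'F',np.round(s['force'],1),'w',round(float(s['grip_width']*88),1),'gf',round(float(s['grip_force']),1),'j',np.round(s['joint_positions'],2))
E
python3 - <<'E'
from h import *
d=load('side0.png')
c=np.array([[230,18],[370,48],[212,462],[38,408]])/3.4+[190,205]
b=np.array([[447,92],[312,508]])/3.4+[190,205]
P=ray(d,c,.041)[:,:2]; B=ray(d,b,.010)[:,:2]; print(P,B)
model=np.array([[115,-175],[0,-175],[0,175],[115,175],[-60,-175],[-60,175]])/1000.
Q=np.r_[P,B]; mc=model.mean(0);qc=Q.mean(0);U,S,V=np.linalg.svd((model-mc).T@(Q-qc)); A=(U@V).T
t=qc-A@mc; print('jig',t,np.rad2deg(np.arctan2(A[1,0],A[0,0])),((Q-t)@A-model).round(4))
# bystanders, base
print('spray',ray(d,[[194,256],[181,202]],0)[0],ray(d,[[184,202]],.17),'oil',ray(d,[[213,215]],0),ray(d,[[205,160]],.19))
d2=load('scene0.png'); print('spray',ray(d2,[[306,298]],0),ray(d2,[[308,257]],.17),'oil',ray(d2,[[260,283]],0),ray(d2,[[258,236]],.19))
im=d2['image'][:,:,::-1]
a=cv2.resize(im[155:270,130:300],None,fx=4.5,fy=4.5,interpolation=2); cv2.imwrite('pics/c2.png',a)
go(.50,-.05,.30,90)
E
```

```text
[[ 0.66721289 -0.0053344 ]
 [ 0.55453288 -0.00223475]
 [ 0.56060813  0.34768859]
 [ 0.67297689  0.34236073]] [[ 0.49326899 -0.00149619]
 [ 0.50130686  0.34473049]]
jig [0.55665451 0.17130545] -1.1034126107656894 [[-0.0011  0.0005]
 [ 0.0012  0.0015]
 [ 0.0006  0.0014]
 [-0.002  -0.0017]
 [-0.      0.001 ]
 [ 0.0013 -0.0027]]
spray [0.78466428 0.1515817  0.        ] [[0.78571679 0.13488468 0.17      ]] oil [[0.79539931 0.00527617 0.        ]] [[0.78886141 0.00471721 0.19      ]]
spray [[0.80254544 0.13925944 0.        ]] [[0.80157635 0.14001054 0.17      ]] oil [[8.09501692e-01 1.99517913e-04 0.00000000e+00]] [[0.80551009 0.00353298 0.19      ]]
rot [-0.05, -0.02, -19.53] xyz [-0.488, -0.4299, -0.0889] rows 15.7
```

View pics/c2.png

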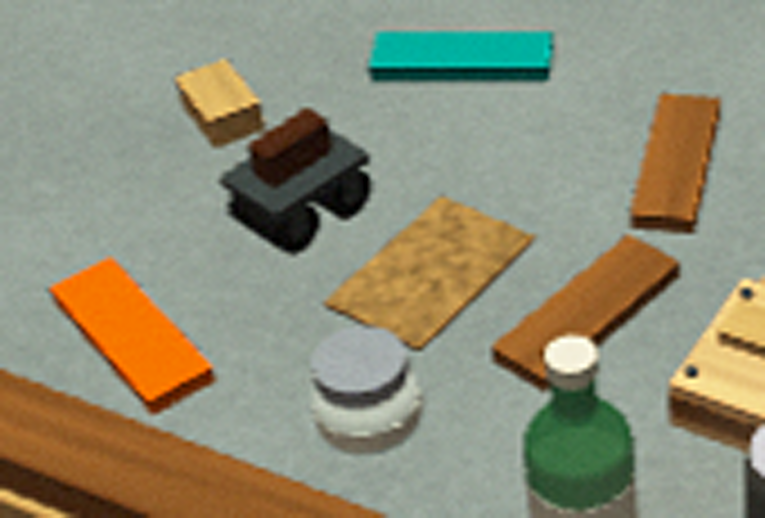

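```bash
python3 - <<'E'
from h import *
go(.40,-.10,.23,90)
E
```

```text
rot [-0.05, -0.02, -19.53] xyz [-0.4104, -0.5103, -0.0188] rows 15.7
```

arm_command --delta_rot '[[0,0,-19.5],[0,0,-19.5],[0,0,-19.5],[0,0,-19.5],[0,0,-19.5],[0,0,-19.5],[0,0,-19.5],[0,0,-19.5],[0,0,-19.5],[0,0,-19.5],[0,0,-19.5],[0,0,-19.5],[0,0,-19.5],[0,0,-19.5],[0,0,-19.5],[0,0,-19.5],[0,0,-19.5],[0,0,-19.5],[0,0,-19.5],[0,0,-19.5]]' --xyz '[[-0.41,-0.51,-0.019],[-0.41,-0.51,-0.019],[-0.41,-0.51,-0.019],[-0.41,-0.51,-0.019],[-0.41,-0.51,-0.019],[-0.41,-0.51,-0.019],[-0.41,-0.51,-0.019],[-0.41,-0.51,-0.019],[-0.41,-0.51,-0.019],[-0.41,-0.51,-0.019],[-0.41,-0.51,-0.019],[-0.41,-0.51,-0.019],[-0.41,-0.51,-0.019],[-0.41,-0.51,-0.019],[-0.41,-0.51,-0.019],[-0.41,-0.51,-0.019],[-0.41,-0.51,-0.019],[-0.41,-0.51,-0.019],[-0.41,-0.51,-0.019],[-0.41,-0.51,-0.019]]' --grip '[1,1,1,1,1,1,1,1,1,1,1,1,1,1,1,1,1,1,1,1]'

```text
clock: 1.82
ee_pos: [0.3994, -0.0983, 0.2302]
orientation: [3.141, -0.0, -3.141]
force: [0.3, -0.7, -0.1]
grip_width: 0.998
grip_force: 0.0
```

```bash
cat >> h.py <<'E'
def boards(f,z=.016,amin=2000):
    d=load(f); hsv=cv2.cvtColor(d['image'],cv2.COLOR_RGB2HSV)
    m=((hsv[...,0]<17)&(hsv[...,1]>120)&(hsv[...,2]>60)&(hsv[...,1]<215)).astype(np.uint8)
    m=cv2.morphologyEx(m,cv2.MORPH_OPEN,np.ones((5,5)))
    for k in cv2.findContours(m,0,1)[0]:
        if cv2.contourArea(k)>amin:
            r=cv2.minAreaRect((ray(d,k.reshape(-1,2),z)[:,:2]*1000).astype(np.float32)); print(k.reshape(-1,2).mean(0).round(),np.round(r[0],1),np.round(r[1],1),round(r[2],1))
E
python3 - <<'E'
from h import *
st(); snap('wrist','w1.png'); boards('w1.png',.016,1000)
E
```

```text
t 1.8 p [ 0.3994 -0.0983  0.2302] rpy [ 180.   -0. -180.] F [ 0.3 -0.7 -0.1] w 87.8 gf 0.0 j [-0.53  0.12  1.61  0.    1.42 -2.1 ]
[271. 342.] [ 640.8 -115.3] [49.1 62.8] 77.2
[266. 195.] [ 421.  -118.8] [148.   49.2] 17.0
```

View pics/w1.png

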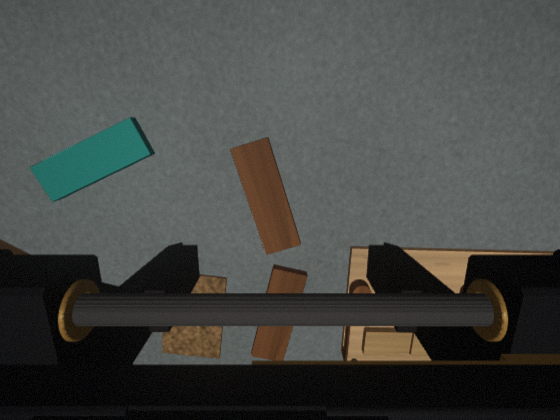

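```bash
python3 - <<'E'
from h import *
go(.3636,-.1363,.08,107);go(.3636,-.1363,.004,107)
E
```

```text
rot [0.0, 0.0, -16.93] xyz [0.0359, -0.0381, 0.1503] rows 3.8
rot [0.0, 0.0, -16.93] xyz [0.0359, -0.0381, 0.2263] rows 5.6
```

arm_command --delta_rot '[[0,0,-17],[0,0,-17],[0,0,-17],[0,0,-17],[0,0,-17],[0,0,-17],[0,0,-17],[0,0,-17],[0,0,-17],[0,0,-17],[0,0,-17],[0,0,-17],[0,0,-17],[0,0,-17],[0,0,-17],[0,0,-17],[0,0,-17],[0,0,-17]]' --xyz '[[0.036,-0.038,0.15],[0.036,-0.038,0.15],[0.036,-0.038,0.15],[0.036,-0.038,0.15],[0.036,-0.038,0.15],[0.036,-0.038,0.17],[0.036,-0.038,0.19],[0.036,-0.038,0.21],[0.036,-0.038,0.22],[0.036,-0.038,0.226],[0.036,-0.038,0.226],[0.036,-0.038,0.226],[0.036,-0.038,0.226],[0.036,-0.038,0.226],[0.036,-0.038,0.226],[0.036,-0.038,0.226],[0.036,-0.038,0.226],[0.036,-0.038,0.226]]' --grip '[1,1,1,1,1,1,1,1,1,1,1,0.5,0.5,0.5,0.5,0.5,0.5,0.5]' --grip_force 25

```text
clock: 3.37
ee_pos: [0.3638, -0.1374, 0.0043]
orientation: [-3.141, 0.0, -2.845]
force: [0.1, -0.5, -0.1]
grip_width: 0.507
grip_force: 0.0
```

```bash
python3 - <<'E'
from h import *
st()
# target: jig frame, slot +40 : board axis at jig yaw -1.1; approach
J=np.array([.5567,.1713]);a=np.deg2rad(-1.1);A=np.array([[np.cos(a),-np.sin(a)],[np.sin(a),np.cos(a)]])
for jx in(-.20,-.15,-.035): print(jx,J+A@[jx,.04], J+A@[jx,-.12])
E
```

```text
t 3.4 p [ 0.3638 -0.1374  0.0043] rpy [-180.    0. -163.] F [ 0.1 -0.5 -0.1] w 44.6 gf 0.0 j [-0.67  0.43  2.01 -0.    0.69 -2.53]
-0.2 [0.35750476 0.21513212] [0.35443316 0.0551616 ]
-0.15 [0.40749554 0.21417224] [0.40442395 0.05420173]
-0.035 [0.52247435 0.21196454] [0.51940276 0.05199403]
```

```bash
python3 - <<'E'
from h import *
snap('wrist','w2.png'); boards('w2.png',.016,1000); snap('side','s2.png')
E
```

```text
[283. 343.] [ 423.6 -118.4] [25.8 49. ] 17.0
[283. 259.] [ 369.5 -134.9] [40.7 49.2] 17.0
```

View pics/w2.png

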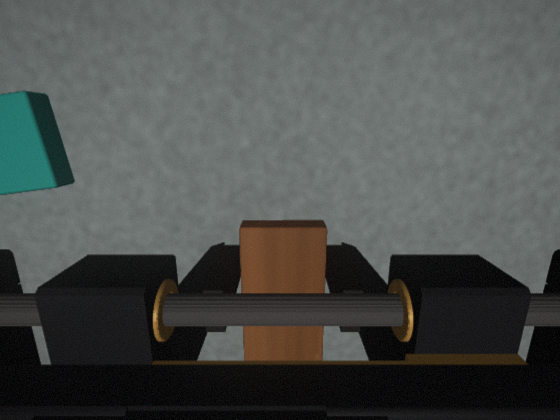

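View pics/s2.png

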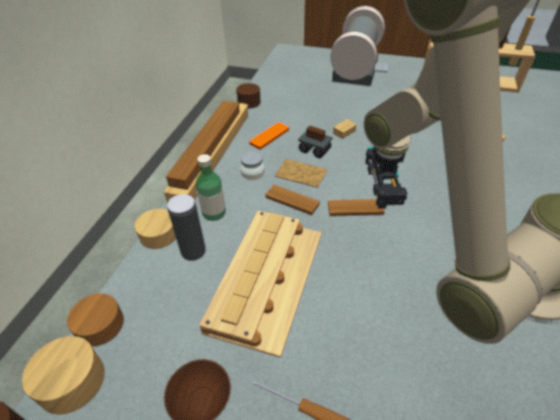

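arm_command --delta_rot '[[0,0,0],[0,0,0],[0,0,0],[0,0,0],[0,0,0],[0,0,0]]' --xyz '[[0,0,0],[0,0,0],[0,0,0],[0,0,0],[0,0,0],[0,0,0]]' --grip '[0,0,0,0,0,0]' --grip_force 25

```text
clock: 3.97
ee_pos: [0.3638, -0.1373, 0.0042]
orientation: [3.142, -0.0, -2.845]
force: [1.4, -0.2, -0.3]
grip_width: 0.071
grip_force: 0.0
```

```bash
python3 - <<'E'
from h import *
st()
go(.3638,-.1374,.05,107)
go(.40,.2143,.07,88.9)
E
```

```text
t 4.0 p [ 0.3638 -0.1373  0.0042] rpy [ 180.   -0. -163.] F [ 1.4 -0.2 -0.3] w 6.2 gf 0.0 j [-0.67  0.43  2.01 -0.    0.69 -2.54]
rot [0.0, -0.0, -0.03] xyz [-0.0, -0.0001, -0.0458] rows 1.1
rot [0.0, -0.0, 18.07] xyz [-0.1373, 0.3257, -0.0658] rows 8.6
```

```bash
python3 - <<'E'
from h import *
a=snap('wrist','w3.png'); b=snap('side','s3.png')
print(proj(load('w2.png'),[[.3638,-.1373,.0042],[.3638,-.1373,.023]]))
im=np.hstack([cv2.resize(a['image'],(560,420))[150:,180:400],cv2.resize(b['image'][130:230,310:430],None,fx=2.7,fy=2.7)])
cv2.imwrite('pics/c3.png',im[:,:,::-1])
E
```

```text
[[281.61869592 243.0050951 ]
 [281.50442929 255.59003581]]
```

View pics/c3.png

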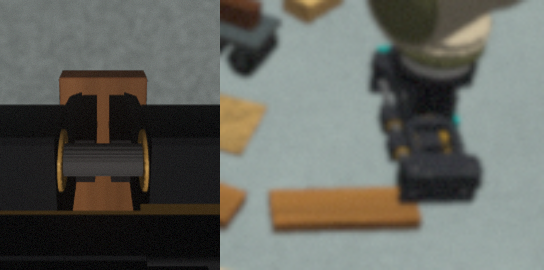

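```bash
python3 - <<'E'
from h import *
d=load('w3.png'); s=d['s']; Rt=R.from_euler('xyz',s['orientation']).as_matrix(); p=np.array(s['ee_pos'])
for off in ([.009,0,0],[.009,0,-.019],[.009,0,-.03],[.009,0,-.045],[.009,.02,0],[.009,.02,-.019]): print(off,proj(d,[p+Rt@off]).round(0))
print(np.round(d['tool_from_camera'],3)); boards('w3.png',.016,300)
hsv=d['image'][225:260,240:330].sum(2); print(hsv[::3,::6])
E
```

```text
[0.009, 0, 0] [[281. 229.]]
[0.009, 0, -0.019] [[281. 240.]]
[0.009, 0, -0.03] [[281. 248.]]
[0.009, 0, -0.045] [[281. 261.]]
[0.009, 0.02, 0] [[315. 229.]]
[0.009, 0.02, -0.019] [[318. 240.]]
[[-0.    -0.965 -0.262  0.068]
 [ 1.     0.    -0.     0.001]
 [ 0.    -0.262  0.965 -0.173]
 [ 0.     0.     0.     1.   ]]
[282. 345.] [ 423.2 -118.6] [25.  37.5] 17.0
[283. 248.] [ 369.4 -134.8] [40.6 48.9] 17.0
[[220 122 110 126 129 110 109 114 100 107 128 111 117 115 115]
 [214 224 221 225 196 188 207 209 196 203 192 189 205 204 183]
 [227 249 250 224 226 225 231 228 224 217 212 212 206 205 206]
 [212 245 255 241 223 212 216 234 218 218 215 202 218 217 208]
 [205 240 233 230 225 211 225 221 222 209 207 214 226 216 202]
 [204 240 244 237 223 203 215 221 220 202 201 207 211 205 209]
 [208 237 250 132 221 209 222 225 211 217 198  88 219 210 204]
 [195 237  61  75  54  63  74 221 217  46  38  55  64 215 204]
 [205 239  70  42  68  68  79 224 213  51  64  77  48 204 205]
 [218 160  69  47  61  49  54 228 201  57  29  44  53  80 190]
 [ 85  67  63  66  38  51  77 229 203  38  55  65  64  43  74]
 [ 64  56  62  39  66  39  90 231 211  49  48  50  65  66  58]]
```

arm_command --delta_rot '[[0,0,0],[0,0,0],[0,0,0],[0,0,0],[0,0,0],[0,0,0],[0,0,0],[0,0,0],[0,0,0],[0,0,0]]' --xyz '[[0,0,-0.02],[0,0,-0.02],[0,0,-0.02],[0,0,-0.02],[0,0,-0.02],[0,0,-0.01],[0,0,0],[0,0,0.002],[0,0,0.004],[0,0,0.006]]' --grip '[1,1,1,1,1,1,1,1,1,1]'

```text
clock: 4.9
ee_pos: [0.3637, -0.1373, -0.0019]
orientation: [3.141, -0.0, -2.845]
force: [-0.7, -0.3, -0.9]
grip_width: 0.738
grip_force: 0.0
```

```bash
python3 - <<'E'
from h import *
st(); snap('side','s4.png');d=snap('wrist','w4.png')
E
```

```text
t 4.9 p [ 0.3637 -0.1373 -0.0019] rpy [ 180.   -0. -163.] F [-0.7 -0.3 -0.9] w 64.9 gf 0.0 j [-0.67  0.45  2.02  0.    0.67 -2.54]
```

arm_command --delta_rot '[[0,0,0],[0,0,0],[0,0,0],[0,0,0],[0,0,0],[0,0,0]]' --xyz '[[0,0,0],[0,0,0],[0,0,0.002],[0,0,0.004],[0,0,0.006],[0,0,0.006]]' --grip '[1,1,1,1,1,1]'

```text
clock: 5.5
ee_pos: [0.3636, -0.1372, -0.0081]
orientation: [3.141, -0.0, -2.845]
force: [-0.1, -0.0, -0.4]
grip_width: 1.003
grip_force: 0.0
```

```bash
python3 - <<'E'
from h import *
st(); b=snap('side','s5.png');d=snap('wrist','w5.png'); boards('w5.png',.016,300)
im=np.hstack([d['image'][190:390,100:460],cv2.resize(b['image'][130:230,310:430],None,fx=2,fy=2)])
cv2.imwrite('pics/c5.png',im[:,:,::-1])
E
```

```text
t 5.5 p [ 0.3636 -0.1372 -0.0081] rpy [ 180.   -0. -163.] F [-0.1 -0.  -0.4] w 88.2 gf 0.0 j [-0.67  0.46  2.03 -0.    0.65 -2.54]
[282. 343.] [ 415. -121.] [25.9 49. ] 17.0
[282. 263.] [ 366.1 -135.9] [33.2 48.9] 17.0
```

View pics/c5.png

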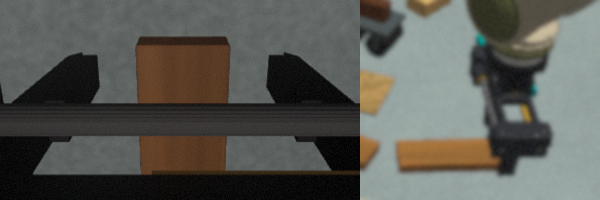

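arm_command --delta_rot '[[0,0,0],[0,0,0],[0,0,0],[0,0,0],[0,0,0]]' --xyz '[[0,0,0.002],[0,0,0.003],[0,0,0.004],[0,0,0.005],[0,0,0.005]]' --grip '[1,1,1,1,1]'

```text
clock: 6.02
ee_pos: [0.3637, -0.1373, -0.0129]
orientation: [3.141, -0.0, -2.845]
force: [-0.5, 0.4, -0.2]
grip_width: 1.002
grip_force: 0.0
```

```bash
python3 - <<'E'
from h import *
st()
E
```

```text
t 6.0 p [ 0.3637 -0.1373 -0.0129] rpy [ 180.   -0. -163.] F [-0.5  0.4 -0.2] w 88.2 gf 0.0 j [-0.67  0.47  2.03  0.    0.64 -2.54]
```

arm_command --delta_rot '[[0,0,0],[0,0,0],[0,0,0],[0,0,0],[0,0,0],[0,0,0],[0,0,0],[0,0,0],[0,0,0],[0,0,0]]' --xyz '[[0,0,0],[0,0,0],[0,0,0],[0,0,0],[0,0,0],[0,0,0],[0,0,0],[0,0,0],[0,0,0],[0,0,0]]' --grip '[0.4,0.4,0.4,0.4,0.4,0.4,0.4,0.4,0.4,0.4]' --grip_force 25

```text
clock: 6.85
ee_pos: [0.3638, -0.1373, -0.0127]
orientation: [-3.142, 0.0, -2.845]
force: [-0.9, 0.9, 0.2]
grip_width: 0.55
grip_force: 25.0
```

```bash
python3 - <<'E'
from h import *
st()
E
```

```text
t 6.8 p [ 0.3638 -0.1373 -0.0127] rpy [-180.    0. -163.] F [-0.9  0.9  0.2] w 48.4 gf 25.0 j [-0.67  0.47  2.03 -0.    0.64 -2.54]
```

```bash
cat >> h.py <<'E'
J=np.array([.5567,.1713]);ja=-1.1
def jp(x,y):
    a=np.deg2rad(ja); return J+np.array([[np.cos(a),-np.sin(a)],[np.sin(a),np.cos(a)]])@[x/1000,y/1000]
E
python3 - <<'E'
from h import *
x,y=jp(-175,40); go(x,y,.06,88.9)
E
```

```text
rot [-0.0, 0.0, 18.07] xyz [-0.1207, 0.3312, -0.0727] rows 8.6
```

arm_command --delta_rot '[[0,0,0],[0,0,0],[0,0,2],[0,0,4],[0,0,6],[0,0,8],[0,0,10],[0,0,12],[0,0,14],[0,0,16],[0,0,18],[0,0,18.1],[0,0,18.1],[0,0,18.1],[0,0,18.1]]' --xyz '[[0,0,-0.03],[0,0,-0.06],[-0.007,0.015,-0.073],[-0.019,0.045,-0.073],[-0.03,0.08,-0.073],[-0.042,0.115,-0.073],[-0.054,0.15,-0.073],[-0.068,0.185,-0.073],[-0.081,0.22,-0.073],[-0.095,0.26,-0.073],[-0.108,0.295,-0.073],[-0.118,0.325,-0.073],[-0.121,0.331,-0.073],[-0.121,0.331,-0.073],[-0.121,0.331,-0.073]]' --grip '[0.4,0.4,0.4,0.4,0.4,0.4,0.4,0.4,0.4,0.4,0.4,0.4,0.4,0.4,0.4]' --grip_force 25

```text
clock: 8.1
ee_pos: [0.3825, 0.2141, 0.06]
orientation: [-3.141, -0.001, 3.123]
force: [-0.3, -0.8, -1.1]
grip_width: 0.549
grip_force: 25.0
```

```bash
python3 - <<'E'
from h import *
st(); b=snap('side','s6.png');d=snap('wrist','w6.png')
im=np.hstack([cv2.resize(d['image'],None,fx=.7,fy=.7),cv2.resize(b['image'][180:355,190:425],None,fx=1.68,fy=1.68)[:294]])
cv2.imwrite('pics/c6.png',im[:,:,::-1])
E
```

```text
t 8.1 p [0.3825 0.2141 0.06  ] rpy [-180.    -0.   178.9] F [-0.3 -0.8 -1.1] w 48.3 gf 25.0 j [ 0.24  0.38  1.82 -0.    0.94 -1.31]
```

View pics/c6.png

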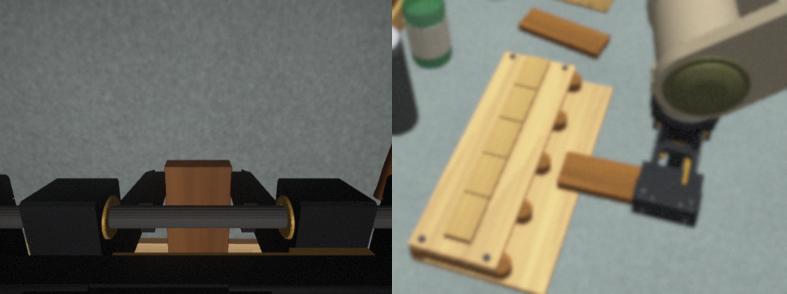

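```bash
python3 - <<'E'
from h import *
d=load('w1.png'); im=d['image'].astype(int)
for r in(255,262,270): 
    row=im[r,335:365]; print(r,(row[:,0]-row[:,2]).tolist())
print(ray(d,[[349.5,248],[348.5,262]],.01), jp(-60,-175))
x,y=jp(-155,40); go(x,y,.0,88.9)
boards('w6.png',.088,300); 
E
```

```text
255 [-2, -3, -4, -2, -1, -2, -3, -2, -1, -2, -3, -3, -2, -2, 9, 23, 48, 60, 61, 61, 60, 59, 59, 59, 58, 62, 60, 61, 61, 60]
262 [-4, -3, -1, -2, -5, -4, -4, -1, -1, -4, 0, -1, -3, -2, 15, 37, 62, 61, 64, 63, 63, 63, 64, 63, 64, 61, 65, 64, 64, 63]
270 [-1, -2, -2, -3, -1, -6, -4, -3, -3, -1, -4, -5, -5, 13, 29, 63, 65, 66, 66, 67, 67, 63, 65, 66, 68, 66, 67, 67, 68, 67]
[[ 0.49295519 -0.00498038  0.01      ]
 [ 0.51406622 -0.0051537   0.01      ]] [ 0.4933515 -0.0025159]
rot [-0.02, -0.04, -0.11] xyz [-0.0197, 0.0014, 0.0601] rows 1.5
[283. 343.] [432.1 212.9] [49.1 23.2] 88.9
[283. 265.] [384.2 213.9] [48.6 31.8] 88.8
```

arm_command --delta_rot '[[0,0,0],[0,0,0],[0,0,0],[0,0,0],[0,0,0],[0,0,0],[0,0,0],[0,0,0],[0,0,0]]' --xyz '[[-0.01,0.001,0.03],[-0.02,0.001,0.055],[-0.02,0.001,0.06],[-0.02,0.001,0.06],[-0.025,0.001,0.06],[-0.032,0.001,0.06],[-0.04,0.001,0.06],[-0.048,0.001,0.06],[-0.055,0.001,0.06]]' --grip '[0.4,0.4,0.4,0.4,0.4,0.4,0.4,0.4,0.4]' --grip_force 25

```text
clock: 8.95
ee_pos: [0.4392, 0.2145, 0.0009]
orientation: [3.141, 0.002, 3.122]
force: [-0.9, 0.0, -0.3]
grip_width: 0.544
grip_force: 25.0
```

```bash
python3 - <<'E'
from h import *
st();x,y=jp(-34,40); go(x,y,.0,88.9)
E
```

```text
t 8.9 p [0.4392 0.2145 0.0009] rpy [1.800e+02 1.000e-01 1.789e+02] F [-0.9  0.  -0.3] w 47.9 gf 25.0 j [ 0.21  0.55  1.75 -0.    0.84 -1.34]
rot [0.02, 0.09, -0.03] xyz [-0.0843, -0.0009, 0.001] rows 2.0
```

arm_command --delta_rot '[[0,0,0],[0,0,0],[0,0,0],[0,0,0],[0,0,0],[0,0,0],[0,0,0],[0,0,0],[0,0,0],[0,0,0],[0,0,0],[0,0,0],[0,0,0],[0,0,0]]' --xyz '[[-0.007,0,0],[-0.014,0,0],[-0.021,0,0],[-0.028,0,0],[-0.035,0,0],[-0.042,0,0],[-0.049,0,0],[-0.056,0,0],[-0.063,0,0],[-0.069,0,0],[-0.075,0,0],[-0.08,0,0],[-0.084,0,0],[-0.085,0,0]]' --grip '[0.4,0.4,0.4,0.4,0.4,0.4,0.4,0.4,0.4,0.4,0.4,0.4,0.4,0.4]'

```text
clock: 10.12
ee_pos: [0.5234, 0.2127, 0.0002]
orientation: [-3.142, 0.0, 3.122]
force: [-0.4, 0.4, -0.1]
grip_width: 0.549
grip_force: 25.0
```

```bash
python3 - <<'E'
from h import *
st();b=snap('side','s7.png');d=snap('wrist','w7.png'); boards('w7.png',.026,300); print(jp(-50,40))
E
```

```text
t 10.1 p [5.234e-01 2.127e-01 2.000e-04] rpy [-180.     0.   178.9] F [-0.4  0.4 -0.1] w 48.3 gf 25.0 j [ 0.18  0.64  1.53 -0.    0.97 -1.37]
[282. 265.] [525.5 213. ] [50.3 31.7] 88.8
[0.50747711 0.2122525 ]
```

arm_command --delta_rot '[[0,0,0],[0,0,0],[0,0,0],[0,0,0],[0,0,0]]' --xyz '[[-0.001,0,0],[-0.002,0,0],[-0.003,0,0],[-0.004,0,0],[-0.004,0,0]]' --grip '[0.4,0.4,0.4,0.4,0.4]'

```text
clock: 10.63
ee_pos: [0.5236, 0.2129, -0.0007]
orientation: [-3.141, -0.008, 3.122]
force: [-8.9, 0.8, 0.2]
grip_width: 0.544
grip_force: 25.0
```

```bash
python3 - <<'E'
from h import *
st()
E
```

```text
t 10.6 p [ 0.5236  0.2129 -0.0007] rpy [-180.    -0.4  178.9] F [-8.9  0.8  0.2] w 47.9 gf 25.0 j [ 0.18  0.64  1.52  0.    0.98 -1.38]
```

arm_command --delta_rot '[[0,0,0],[0,0,0],[0,0,0],[0,0,0],[0,0,0],[0,0,0],[0,0,0],[0,0,0],[0,0,0]]' --xyz '[[0.003,0,0.001],[0.003,0,0.001],[0.003,0,0.001],[0.003,0,0.001],[0.003,0,-0.02],[0.003,0,-0.05],[0.003,0,-0.09],[0.003,0,-0.13],[0.003,0,-0.13]]' --grip '[0.7,0.7,0.7,0.7,0.7,0.7,0.7,0.7,1]'

```text
clock: 11.38
ee_pos: [0.5273, 0.2135, 0.138]
orientation: [3.139, 0.014, 3.122]
force: [0.6, 0.9, 0.6]
grip_width: 0.755
grip_force: 0.0
```

```bash
python3 - <<'E'
from h import *
st();d=snap('wrist','w8.png'); boards('w8.png',.026,300); print(jp(-50,40))
go(.53,-.07,.20,77.2)
E
```

```text
t 11.4 p [0.5273 0.2135 0.138 ] rpy [179.8   0.8 178.9] F [0.6 0.9 0.6] w 66.5 gf 0.0 j [ 0.18  0.47  1.37 -0.    1.28 -1.37]
[402. 228.] [558.4 331.4] [17.  25.8] 8.5
[321. 227.] [556.2 251.6] [26.  15.7] 88.8
[240. 227.] [553.5 171.9] [26.2 16.1] 83.3
[158. 226.] [550.9  90.4] [26.2 15.6] 88.8
[282. 207.] [536.6 212.8] [49.7 55.4] 88.9
[533.  49.] [402.7 428.8] [23.  78.5] 80.1
[0.50747711 0.2122525 ]
rot [0.15, 0.5, 11.68] xyz [-0.0102, -0.2829, -0.0661] rows 7.0
```

arm_command --delta_rot '[[0,0,12],[0,0,12],[0,0,12],[0,0,12],[0,0,12],[0,0,12],[0,0,12],[0,0,12],[0,0,12],[0,0,12],[0,0,12]]' --xyz '[[-0.01,-0.283,-0.066],[-0.01,-0.283,-0.066],[-0.01,-0.283,-0.066],[-0.01,-0.283,-0.066],[-0.01,-0.283,-0.066],[-0.01,-0.283,-0.066],[-0.01,-0.283,-0.066],[-0.01,-0.283,-0.066],[-0.01,-0.283,-0.066],[-0.01,-0.283,-0.066],[-0.01,-0.283,-0.066]]' --grip '[1,1,1,1,1,1,1,1,1,1,1]'

```text
clock: 12.35
ee_pos: [0.528, -0.0692, 0.1955]
orientation: [3.141, -0.001, 2.914]
force: [0.3, 0.5, 0.2]
grip_width: 0.995
grip_force: 0.0
```

```bash
sed -i 's/^J=.*/J=np.array([.5583,.1715]);ja=-1.3/' h.py; python3 - <<'E'
from h import *
st();d=snap('wrist','w9.png'); boards('w9.png',.016,300)
E
```

```text
t 12.3 p [ 0.528  -0.0692  0.1955] rpy [ 1.80e+02 -1.00e-01  1.67e+02] F [0.3 0.5 0.2] w 87.6 gf 0.0 j [-0.35  0.36  1.37  0.    1.41 -1.7 ]
[267. 240.] [ 592.5 -103. ] [ 48.8 135. ] 76.4
[526. 144.] [538.3 206.3] [78.5 57. ] 88.9
```

```bash
python3 - <<'E'
from h import *
go(.5415,-.0906,.05,76.4)
go(.5415,-.0906,-.0127,76.4)
E
```

```text
rot [0.02, -0.07, 0.57] xyz [-0.0181, -0.018, 0.1456] rows 3.5
rot [0.02, -0.07, 0.57] xyz [-0.0182, -0.0181, 0.2083] rows 5.0
```

arm_command --delta_rot '[[0,0,0.6],[0,0,0.6],[0,0,0.6],[0,0,0.6],[0,0,0.6],[0,0,0.6],[0,0,0.6],[0,0,0.6],[0,0,0.6],[0,0,0.6],[0,0,0.6],[0,0,0.6],[0,0,0.6],[0,0,0.6],[0,0,0.6],[0,0,0.6],[0,0,0.6],[0,0,0.6]]' --xyz '[[-0.018,-0.018,0.03],[-0.018,-0.018,0.07],[-0.018,-0.018,0.11],[-0.018,-0.018,0.145],[-0.018,-0.018,0.165],[-0.018,-0.018,0.185],[-0.018,-0.018,0.197],[-0.018,-0.018,0.204],[-0.018,-0.018,0.208],[-0.018,-0.018,0.208],[-0.018,-0.018,0.208],[-0.018,-0.018,0.208],[-0.018,-0.018,0.208],[-0.018,-0.018,0.208],[-0.018,-0.018,0.208],[-0.018,-0.018,0.208],[-0.018,-0.018,0.208],[-0.018,-0.018,0.208]]' --grip '[1,1,1,1,1,1,1,1,1,1,0.4,0.4,0.4,0.4,0.4,0.4,0.4,0.4]' --grip_force 25

```text
clock: 13.9
ee_pos: [0.5422, -0.0921, -0.011]
orientation: [-3.141, 0.002, 2.902]
force: [-0.4, 1.4, 6.2]
grip_width: 0.423
grip_force: 2.5
```

```bash
python3 - <<'E'
from h import *
st();d=snap('wrist','w10.png'); boards('w10.png',.016,300)
go(.5415,-.0906,.09,76.4)
x,y=jp(-175,-120); print(x,y); go(x,-.09,.09,76.4); go(x,y,.09,88.7); go(x,y,0,88.7)
E
```

```text
t 13.9 p [ 0.5422 -0.0921 -0.011 ] rpy [-1.800e+02  1.000e-01  1.663e+02] F [-0.4  1.4  6.2] w 37.2 gf 2.5 j [-0.38  0.64  1.58  0.    0.92 -1.71]
[284. 343.] [ 591.1 -103.2] [49.1 23.4] 76.3
[283. 260.] [542.9 -92. ] [48.8 34. ] 77.3
[503. 241.] [555.7  20.8] [29.9 18.1] 81.4
rot [-0.0, 0.09, -0.13] xyz [0.0009, 0.0013, -0.1011] rows 2.4
0.38062256333979405 0.05550117025651295
rot [-0.0, 0.09, -0.13] xyz [0.1574, -0.0363, -0.1013] rows 4.6
rot [-0.01, 0.09, -12.43] xyz [0.1919, 0.105, -0.1014] rows 5.8
rot [-0.01, 0.09, -12.43] xyz [0.192, 0.105, -0.0114] rows 5.3
```

arm_command --delta_rot '[[0,0,0],[0,0,0],[0,0,0],[0,0,0],[0,0,0],[0,0,0],[0,0,0],[0,0,0],[0,0,0],[0,0,0],[0,0,0],[0,0,0],[0,0,0]]' --xyz '[[0,0,-0.01],[0,0,-0.01],[0,0,-0.01],[0,0,-0.01],[0,0,-0.005],[0,0,0.0],[0,0,0.003],[0,0,0.006],[0,0,0.008],[0,0,0.008],[0,0,0.008],[0,0,0.008],[0,0,0.008]]' --grip '[1,1,1,1,1,1,1,1,1,1,1,1,1]'

```text
clock: 15.03
ee_pos: [0.5418, -0.092, -0.0196]
orientation: [-3.142, 0.0, 2.902]
force: [-0.5, -1.3, -0.1]
grip_width: 1.002
grip_force: 0.0
```

```bash
python3 - <<'E'
from h import *
st()
E
```

```text
t 15.0 p [ 0.5418 -0.092  -0.0196] rpy [-180.     0.   166.3] F [-0.5 -1.3 -0.1] w 88.1 gf 0.0 j [-0.38  0.65  1.59 -0.    0.9  -1.71]
```

arm_command --delta_rot '[[0,0,0],[0,0,0],[0,0,0],[0,0,0],[0,0,0],[0,0,0],[0,0,0],[0,0,0],[0,0,0]]' --xyz '[[0,0,0],[0,0,0],[0,0,0],[0,0,0],[0,0,0],[0,0,0],[0,0,0],[0,0,0],[0,0,0]]' --grip '[0.4,0.4,0.4,0.4,0.4,0.4,0.4,0.4,0.4]' --grip_force 25

```text
clock: 15.78
ee_pos: [0.5417, -0.092, -0.0197]
orientation: [-3.142, 0.0, 2.902]
force: [-0.3, -0.3, -0.2]
grip_width: 0.563
grip_force: 25.0
```

```bash
python3 - <<'E'
from h import *
st()
x,y=jp(-175,-120); go(x,-.09,.06,76.4); go(x,y,.06,88.7)
E
```

```text
t 15.8 p [ 0.5417 -0.092  -0.0197] rpy [-180.     0.   166.3] F [-0.3 -0.3 -0.2] w 49.5 gf 25.0 j [-0.38  0.65  1.59 -0.    0.9  -1.71]
rot [-0.0, 0.0, -0.13] xyz [0.157, -0.0363, -0.0797] rows 4.3
rot [-0.0, 0.0, -12.43] xyz [0.1915, 0.105, -0.0798] rows 5.6
```

arm_command --delta_rot '[[0,0,0],[0,0,0],[0,0,0],[0,0,0],[0,0,0],[0,0,0],[0,0,0],[0,0,-4],[0,0,-8],[0,0,-12.4],[0,0,-12.4],[0,0,-12.4],[0,0,-12.4],[0,0,-12.4],[0,0,-12.4]]' --xyz '[[0,0,-0.03],[0,0,-0.06],[0.03,-0.007,-0.08],[0.065,-0.015,-0.08],[0.1,-0.023,-0.08],[0.135,-0.031,-0.08],[0.157,-0.036,-0.08],[0.165,0,-0.08],[0.175,0.035,-0.08],[0.183,0.07,-0.08],[0.19,0.1,-0.08],[0.1915,0.105,-0.08],[0.1915,0.105,-0.08],[0.1915,0.105,-0.08],[0.1915,0.105,-0.08]]' --grip '[0.4,0.4,0.4,0.4,0.4,0.4,0.4,0.4,0.4,0.4,0.4,0.4,0.4,0.4,0.4]'

```text
clock: 17.03
ee_pos: [0.3808, 0.0546, 0.0602]
orientation: [-3.141, 0.0, 3.117]
force: [0.3, -0.2, -0.7]
grip_width: 0.565
grip_force: 25.0
```

```bash
python3 - <<'E'
from h import *
st();d=snap('wrist','w11.png'); boards('w11.png',.096,300)
x,y=jp(-155,-120);print(x,y); go(x,y,-.008,88.7);x,y=jp(-36,-120); go(x,y,-.008,88.7)
E
```

```text
t 17.0 p [0.3808 0.0546 0.0602] rpy [-180.     0.   178.6] F [ 0.3 -0.2 -0.7] w 49.8 gf 25.0 j [-0.17  0.31  1.96 -0.    0.87 -1.71]
[284. 343.] [424.   54.8] [49.8 21.9] 88.6
[283. 266.] [379.1  55. ] [49.1 28. ] 88.6
0.400617415526248 0.05504742358505732
rot [-0.01, 0.01, -0.12] xyz [-0.0197, 0.0011, 0.0682] rows 1.7
rot [-0.01, 0.01, -0.12] xyz [-0.1387, 0.0013, 0.0682] rows 3.7
```

arm_command --delta_rot '[[0,0,0],[0,0,0],[0,0,0],[0,0,0],[0,0,0],[0,0,0],[0,0,0],[0,0,0],[0,0,0],[0,0,0],[0,0,0],[0,0,0],[0,0,0],[0,0,0],[0,0,0],[0,0,0],[0,0,0],[0,0,0],[0,0,0],[0,0,0]]' --xyz '[[-0.01,0.001,0.03],[-0.02,0.001,0.06],[-0.02,0.001,0.068],[-0.02,0.001,0.068],[-0.027,0.001,0.068],[-0.034,0.001,0.068],[-0.041,0.001,0.068],[-0.048,0.001,0.068],[-0.056,0.001,0.068],[-0.064,0.001,0.068],[-0.072,0.001,0.068],[-0.08,0.001,0.068],[-0.088,0.001,0.068],[-0.096,0.001,0.068],[-0.104,0.001,0.068],[-0.112,0.001,0.068],[-0.12,0.001,0.068],[-0.127,0.001,0.068],[-0.134,0.001,0.068],[-0.137,0.001,0.068]]' --grip '[0.4,0.4,0.4,0.4,0.4,0.4,0.4,0.4,0.4,0.4,0.4,0.4,0.4,0.4,0.4,0.4,0.4,0.4,0.4,0.4]'

```text
clock: 18.75
ee_pos: [0.5185, 0.0525, -0.0072]
orientation: [-3.141, 0.0, 3.117]
force: [-3.4, -6.0, -0.0]
grip_width: 0.564
grip_force: 24.9
```

arm_command --delta_rot '[[0,0,0],[0,0,0],[0,0,0],[0,0,0],[0,0,0],[0,0,0]]' --xyz '[[-0.001,0,0],[-0.002,0,0],[-0.003,0,0],[-0.004,0,0],[-0.005,0,0],[-0.005,0,0]]' --grip '[0.4,0.4,0.4,0.4,0.4,0.4]'

```text
clock: 19.25
ee_pos: [0.5202, 0.053, -0.0079]
orientation: [-3.141, -0.006, 3.117]
force: [-10.3, -4.5, -0.4]
grip_width: 0.562
grip_force: 25.0
```

```bash
python3 - <<'E'
from h import *
st();d=snap('wrist','w12.png'); boards('w12.png',.027,300); print(jp(-50,-120))
E
```

```text
t 19.2 p [ 0.5202  0.053  -0.0079] rpy [-180.    -0.4  178.6] F [-10.3  -4.5  -0.4] w 49.5 gf 25.0 j [-0.12  0.61  1.65 -0.    0.89 -1.67]
[286. 332.] [559.8  52.3] [49.3 13.6] 88.6
[282. 266.] [519.   53.3] [49.4 28.1] 88.6
[0.50559039 0.05266525]
```

arm_command --delta_rot '[[0,0,0],[0,0,0],[0,0,0],[0,0,0],[0,0,0],[0,0,0],[0,0,0],[0,0,0],[0,0,0],[0,0,0]]' --xyz '[[0.003,0,0],[0.003,0,0],[0.003,0,0],[0.003,0,0],[0.003,0,-0.02],[0.003,0,-0.06],[0.003,0,-0.1],[0.003,0,-0.14],[0.003,0,-0.18],[0.003,0,-0.18]]' --grip '[0.8,0.8,0.8,0.8,0.8,0.8,0.8,0.8,1,1]'

```text
clock: 20.13
ee_pos: [0.5228, 0.0531, 0.18]
orientation: [-3.14, 0.014, 3.119]
force: [0.6, -0.3, 1.1]
grip_width: 0.929
grip_force: 0.0
```

```bash
python3 - <<'E'
from h import *
st();d=snap('wrist','w13.png'); boards('w13.png',.026,300); print(jp(-50,-120),jp(-50,40))
a=snap('scene','sc13.png')
print(ray(a,[[200,199]],.02))
go(.46,-.40,.25,90)
E
```

```text
t 20.1 p [0.5228 0.0531 0.18  ] rpy [-179.9    0.8  178.7] F [ 0.6 -0.3  1.1] w 81.8 gf 0.0 j [-0.12  0.36  1.43  0.    1.34 -1.67]
[427. 198.] [536.4 212.6] [50.1 54.5] 88.7
[283. 197.] [532.3  53. ] [49.6 55.6] 88.7
[0.50559039 0.05266525] [0.50922036 0.21262407]
[[ 0.59064303 -0.34464714  0.02      ]]
rot [-0.02, 0.22, -1.31] xyz [0.0496, -0.4546, -0.0764] rows 11.1
```

arm_command --delta_rot '[[0,0,-1],[0,0,-1],[0,0,-1],[0,0,-1],[0,0,-1],[0,0,-1],[0,0,-1],[0,0,-1],[0,0,-1],[0,0,-1],[0,0,-1],[0,0,-1],[0,0,-1],[0,0,-1]]' --xyz '[[0.05,-0.42,-0.076],[0.05,-0.42,-0.076],[0.05,-0.42,-0.076],[0.05,-0.42,-0.076],[0.05,-0.42,-0.076],[0.05,-0.42,-0.076],[0.05,-0.42,-0.076],[0.05,-0.42,-0.076],[0.05,-0.42,-0.076],[0.05,-0.42,-0.076],[0.05,-0.42,-0.076],[0.05,-0.42,-0.076],[0.05,-0.42,-0.076],[0.05,-0.42,-0.076]]' --grip '[1,1,1,1,1,1,1,1,1,1,1,1,1,1]'

```text
clock: 21.4
ee_pos: [0.4601, -0.3639, 0.2472]
orientation: [3.14, -0.001, 3.137]
force: [0.2, 0.5, -0.2]
grip_width: 1.003
grip_force: 0.0
```

```bash
python3 - <<'E'
from h import *
st();d=snap('wrist','w14.png')
E
```

```text
t 21.4 p [ 0.4601 -0.3639  0.2472] rpy [ 1.799e+02 -1.000e-01  1.797e+02] F [ 0.2  0.5 -0.2] w 88.2 gf 0.0 j [-0.87  0.43  1.12  0.    1.6  -2.44]
```

View pics/w14.png

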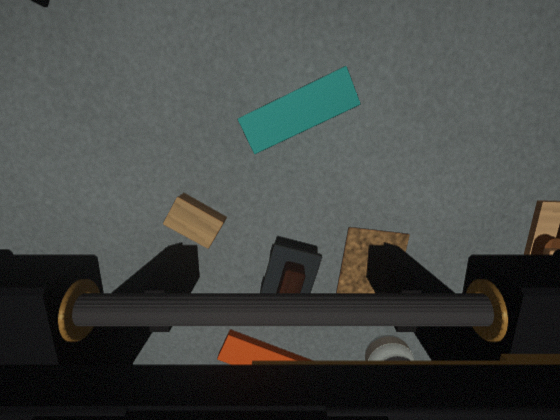

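arm_command --delta_rot '[[0,0,15],[0,0,15],[0,0,15],[0,0,15],[0,0,15],[0,0,15],[0,0,15]]' --xyz '[[0.09,0,-0.04],[0.09,0,-0.04],[0.09,0,-0.04],[0.09,0,-0.04],[0.09,0,-0.04],[0.09,0,-0.04],[0.09,0,-0.04]]' --grip '[1,1,1,1,1,1,1]'

```text
clock: 22.03
ee_pos: [0.3709, -0.3644, 0.2872]
orientation: [3.14, -0.001, 2.877]
force: [0.3, 0.5, -0.8]
grip_width: 1.001
grip_force: 0.0
```

```bash
python3 - <<'E'
from h import *
st();d=snap('wrist','w15.png');b=snap('side','s15.png');c=snap('scene','sc15.png')
cv2.imwrite('pics/c15.png',np.hstack([cv2.resize(d['image'][170:350,200:430],None,fx=2.2,fy=2.2),cv2.resize(b['image'][110:170,280:345],None,fx=4.5,fy=6.6)])[:,:,::-1])
E
```

```text
t 22.0 p [ 0.3709 -0.3644  0.2872] rpy [ 1.799e+02 -1.000e-01  1.648e+02] F [ 0.3  0.5 -0.8] w 88.1 gf 0.0 j [-1.    0.28  1.22  0.    1.63 -2.31]
```

View pics/c15.png

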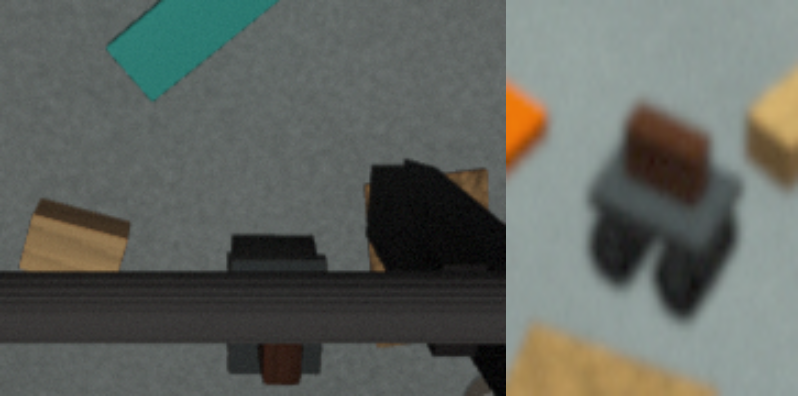

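```bash
python3 - <<'E'
from h import *
d=load('w15.png')
print(ray(d,[[303.6,286],[348,286],[303.6,340],[346,340]],.052).round(4))
for f in('sc15.png','s15.png','scene0.png','side0.png'):
    d=load(f);hsv=cv2.cvtColor(d['image'],cv2.COLOR_RGB2HSV)
    m=((hsv[...,0]<16)&(hsv[...,1]>90)&(hsv[...,2]>30)&(hsv[...,2]<110)).astype(np.uint8)
    n,l,s,c=cv2.connectedComponentsWithStats(m)
    p0=proj(d,[[.57,-.39,.07]])[0]
    for i in range(1,n):
        if s[i,4]>20 and np.linalg.norm(c[i]-p0)<40: print(f,p0,c[i],s[i],ray(d,[c[i]],.068).round(4))
E
```

```text
[[ 0.534  -0.3759  0.052 ]
 [ 0.5514 -0.312   0.052 ]
 [ 0.6256 -0.399   0.052 ]
 [ 0.6431 -0.3346  0.052 ]]
sc15.png [190.01882081 180.72154426] [193.53289474 186.98026316] [186 179  17  17 152] [[ 0.5914 -0.3615  0.068 ]]
s15.png [324.31449989 127.43035545] [315.24683544 132.79113924] [307 127  17  13 158] [[ 0.5918 -0.3563  0.068 ]]
scene0.png [190.01882081 180.72154426] [193.42580645 187.09677419] [186 179  17  17 155] [[ 0.592  -0.3615  0.068 ]]
side0.png [324.31449989 127.43035545] [315.29375 132.8875 ] [307 127  17  13 160] [[ 0.5916 -0.3558  0.068 ]]
```

```bash
python3 - <<'E'
from h import *
go(.589,-.3565,.10,75.7); go(.589,-.3565,.028,75.7)
E
```

```text
rot [0.05, -0.05, -0.94] xyz [-0.2088, 0.0652, 0.1874] rows 6.9
rot [0.05, -0.05, -0.94] xyz [-0.2088, 0.0651, 0.2594] rows 8.1
```

arm_command --delta_rot '[[0,0,-1],[0,0,-1],[0,0,-1],[0,0,-1],[0,0,-1],[0,0,-1],[0,0,-1],[0,0,-1],[0,0,-1],[0,0,-1]]' --xyz '[[-0.209,0.065,0.187],[-0.209,0.065,0.187],[-0.209,0.065,0.187],[-0.209,0.065,0.187],[-0.209,0.065,0.187],[-0.209,0.065,0.187],[-0.209,0.065,0.187],[-0.209,0.065,0.187],[-0.209,0.065,0.187],[-0.209,0.065,0.187]]' --grip '[1,1,1,1,1,1,1,1,1,1]'

```text
clock: 23.02
ee_pos: [0.5886, -0.3576, 0.1017]
orientation: [-3.141, 0.0, 2.892]
force: [-1.3, -0.3, 0.0]
grip_width: 1.003
grip_force: 0.0
```

```bash
python3 - <<'E'
from h import *
st();d=snap('wrist','w16.png')
hsv=cv2.cvtColor(d['image'],cv2.COLOR_RGB2HSV); m=((hsv[...,0]<16)&(hsv[...,1]>90)&(hsv[...,2]>25)).astype(np.uint8)
n,l,s,c=cv2.connectedComponentsWithStats(m)
for i in range(1,n):
    if s[i,4]>150: 
        x,y,w,h=s[i,:4]; k=cv2.findContours((l==i).astype(np.uint8),0,1)[0][0].reshape(-1,2)
        r=cv2.minAreaRect((ray(d,k,.084)[:,:2]*1000).astype(np.float32)); print(c[i].round(),s[i],[np.round(v,1) for v in r])
go(.589,-.3565,.028,75.7)
cv2.imwrite('pics/w16c.png',d['image'][150:380,150:420,::-1])
E
```

```text
t 23.0 p [ 0.5886 -0.3576  0.1017] rpy [-180.     0.   165.7] F [-1.3 -0.3  0. ] w 88.2 gf 0.0 j [-0.72  0.71  1.03 -0.    1.41 -2.04]
[371. 168.] [368 116   8 106 214] [array([ 562. , -293.1]), array([ 2.2, 66.6]), np.float64(82.7)]
[143. 147.] [110 132  57  35 246] [array([ 513.1, -430.9]), array([34.8, 11.3]), np.float64(57.0)]
[286. 230.] [ 268  185   39   90 3214] [array([ 587.8, -354.5]), array([24.8, 62.4]), np.float64(75.0)]
[280. 350.] [ 218  328  150   39 3740] [array([ 678.7, -372.4]), array([112.1,  32.9]), np.float64(73.6)]
rot [-0.06, 0.09, -0.04] xyz [-0.0, 0.0017, 0.0746] rows 1.8
```

View pics/w16c.png

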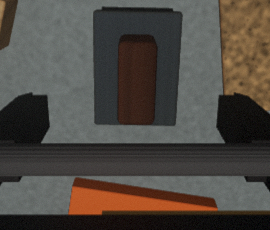

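arm_command --delta_rot '[[0,0,0],[0,0,0],[0,0,0],[0,0,0],[0,0,0],[0,0,0],[0,0,0],[0,0,0],[0,0,0],[0,0,0],[0,0,0],[0,0,0],[0,0,0],[0,0,0],[0,0,0],[0,0,0]]' --xyz '[[0,0.003,0.02],[0,0.003,0.04],[0,0.003,0.055],[0,0.003,0.065],[0,0.003,0.07],[0,0.003,0.073],[0,0.003,0.073],[0,0.003,0.073],[0,0.003,0.073],[0,0.003,0.073],[0,0.003,0.073],[0,0.003,0.073],[0,0.003,0.073],[0,0.003,0.073],[0,0.003,0.073],[0,0.003,0.073]]' --grip '[1,1,1,1,1,1,0.15,0.15,0.15,0.15,0.15,0.15,0.15,0.15,0.15,0.15]' --grip_force 45

```text
clock: 24.4
ee_pos: [0.5894, -0.3547, 0.0282]
orientation: [-3.141, 0.0, 2.891]
force: [0.3, 0.5, -0.0]
grip_width: 0.293
grip_force: 44.9
```

```bash
python3 - <<'E'
from h import *
st()
x,y=jp(55,-135);print(x,y)
go(.589,-.355,.13,75.7);go(x,y,.13,178.7);go(x,y,.09,178.7)
E
```

```text
t 24.4 p [ 0.5894 -0.3547  0.0282] rpy [-180.     0.   165.7] F [ 0.3  0.5 -0. ] w 25.8 gf 44.9 j [-0.71  0.78  1.11 -0.    1.25 -2.03]
0.6102230534804229 0.03528694439493274
rot [-0.01, 0.0, -0.03] xyz [0.0003, -0.0004, -0.1018] rows 2.4
rot [-0.01, 0.0, 76.97] xyz [0.0763, 0.383, -0.1018] rows 10.7
rot [-0.01, 0.0, 76.97] xyz [0.0763, 0.383, -0.0618] rows 10.7
```

arm_command --delta_rot '[[0,0,0],[0,0,0],[0,0,0],[0,0,0],[0,0,6],[0,0,12],[0,0,18],[0,0,24],[0,0,30],[0,0,36],[0,0,42],[0,0,48],[0,0,54],[0,0,60],[0,0,66],[0,0,72],[0,0,77],[0,0,77],[0,0,77],[0,0,77]]' --xyz '[[0,0,-0.02],[0,0,-0.05],[0,0,-0.08],[0,0,-0.1],[0.006,0.03,-0.1],[0.012,0.06,-0.1],[0.018,0.09,-0.1],[0.024,0.12,-0.1],[0.03,0.15,-0.1],[0.036,0.18,-0.1],[0.042,0.21,-0.1],[0.048,0.24,-0.1],[0.054,0.27,-0.1],[0.06,0.3,-0.1],[0.066,0.33,-0.1],[0.072,0.36,-0.1],[0.076,0.383,-0.1],[0.076,0.383,-0.1],[0.076,0.383,-0.1],[0.076,0.383,-0.1]]' --grip '[0.15,0.15,0.15,0.15,0.15,0.15,0.15,0.15,0.15,0.15,0.15,0.15,0.15,0.15,0.15,0.15,0.15,0.15,0.15,0.15]'

```text
clock: 26.07
ee_pos: [0.6103, 0.0349, 0.1278]
orientation: [-3.141, 0.0, 1.549]
force: [-0.2, -0.9, -3.7]
grip_width: 0.287
grip_force: 44.9
```

```bash
python3 - <<'E'
from h import *
st(); b=snap('side','s17.png');w=snap('wrist','w17.png')
cv2.imwrite('pics/c17.png',np.hstack([w['image'][150:400,150:420],cv2.resize(b['image'][100:300,180:420],None,fx=1.25,fy=1.25)])[:,:,::-1])
x,y=jp(55,-135); go(x,y,.085,178.7)
E
```

```text
t 26.1 p [0.6103 0.0349 0.1278] rpy [-179.9    0.    88.7] F [-0.2 -0.9 -3.7] w 25.2 gf 44.9 j [-0.14  0.55  1.25 -0.    1.34 -0.11]
rot [-0.03, 0.01, -0.05] xyz [0.0011, -0.0002, 0.043] rows 1.0
```

View pics/c17.png

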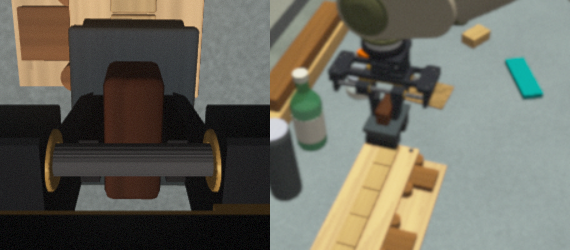

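arm_command --delta_rot '[[0,0,0],[0,0,0],[0,0,0],[0,0,0],[0,0,0],[0,0,0],[0,0,0],[0,0,0],[0,0,0],[0,0,0]]' --xyz '[[0.007,0,0.02],[0.007,0,0.035],[0.007,0,0.04],[0.007,0,0.042],[0.007,0,0.044],[0.007,0,0.046],[0.007,0,0.048],[0.007,0,0.05],[0.007,0,0.05],[0.007,0,0.05]]' --grip '[0.15,0.15,0.15,0.15,0.15,0.15,0.15,0.15,0.15,0.15]'

```text
clock: 27.0
ee_pos: [0.6111, 0.0415, 0.081]
orientation: [3.139, 0.001, 1.548]
force: [-7.5, -1.7, 12.5]
grip_width: 0.293
grip_force: 44.9
```

```bash
python3 - <<'E'
from h import *
st()
E
```

```text
t 27.0 p [0.6111 0.0415 0.081 ] rpy [1.798e+02 1.000e-01 8.870e+01] F [-7.5 -1.7 12.5] w 25.8 gf 44.9 j [-0.12  0.6   1.31 -0.    1.23 -0.1 ]
```

arm_command --delta_rot '[[0,0,0],[0,0,0],[0,0,0],[0,0,0],[0,0,0],[0,0,0],[0,0,0],[0,0,0],[0,0,0],[0,0,0],[0,0,0],[0,0,0],[0,0,0],[0,0,0],[0,0,0],[0,0,0],[0,0,0],[0,0,0],[0,0,0],[0,0,0]]' --xyz '[[0,0,0.002],[0.005,0,0.002],[0.01,0,0.002],[0.015,0,0.002],[0.02,0,0.002],[0.025,0,0.002],[0.03,0,0.002],[0.035,0,0.002],[0.04,0,0.002],[0.045,0,0.002],[0.05,0,0.002],[0.055,0,0.002],[0.06,0,0.002],[0.065,0,0.002],[0.07,0,0.002],[0.075,0,0.002],[0.08,0,0.002],[0.085,0,0.002],[0.09,0,0.002],[0.095,0,0.002]]' --grip '[0.15,0.15,0.15,0.15,0.15,0.15,0.15,0.15,0.15,0.15,0.15,0.15,0.15,0.15,0.15,0.15,0.15,0.15,0.15,0.15]'

```text
clock: 28.67
ee_pos: [0.6151, 0.1369, 0.0809]
orientation: [3.134, 0.0, 1.547]
force: [-4.1, -2.4, 20.5]
grip_width: 0.29
grip_force: 44.9
```

```bash
python3 - <<'E'
from h import *
st(); s=manip.observe(); p=np.array(s['ee_pos'][:2])-J; a=np.deg2rad(ja); print(np.array([[np.cos(a),np.sin(a)],[-np.sin(a),np.cos(a)]])@p)
E
```

```text
t 28.7 p [0.6151 0.1369 0.0809] rpy [179.5   0.   88.7] F [-4.1 -2.4 20.5] w 25.5 gf 44.9 j [ 0.03  0.63  1.26 -0.    1.25  0.06]
[ 0.05754207 -0.03331967]
```

arm_command --delta_rot '[[0,0,0],[0,0,0],[0,0,0],[0,0,0],[0,0,0],[0,0,0],[0,0,0],[0,0,0],[0,0,0],[0,0,0],[0,0,0],[0,0,0],[0,0,0],[0,0,0],[0,0,0],[0,0,0],[0,0,0],[0,0,0],[0,0,0],[0,0,0]]' --xyz '[[0.005,0,0],[0.01,0,0],[0.015,0,0],[0.02,0,0],[0.025,0,0],[0.03,0,0],[0.035,0,0],[0.04,0,0],[0.045,0,0],[0.05,0,0],[0.055,0,0],[0.06,0,0],[0.065,0,0],[0.07,0,0],[0.075,0,0],[0.08,0,0],[0.085,0,0],[0.09,0,0],[0.095,0,0],[0.1,0,0]]' --grip '[0.15,0.15,0.15,0.15,0.15,0.15,0.15,0.15,0.15,0.15,0.15,0.15,0.15,0.15,0.15,0.15,0.15,0.15,0.15,0.15]'

```text
clock: 30.33
ee_pos: [0.6183, 0.236, 0.081]
orientation: [3.132, 0.001, 1.547]
force: [-0.0, -6.0, 16.2]
grip_width: 0.289
grip_force: 44.9
```

arm_command --delta_rot '[[0,0,0],[0,0,0],[0,0,0],[0,0,0],[0,0,0],[0,0,0],[0,0,0],[0,0,0],[0,0,0],[0,0,0],[0,0,0],[0,0,0],[0,0,0],[0,0,0]]' --xyz '[[0.005,0,0],[0.01,0,0],[0.015,0,0],[0.02,0,0],[0.025,0,0],[0.03,0,0],[0.035,0,0],[0.04,0,0],[0.045,0,0],[0.05,0,0],[0.055,0,0],[0.06,0,0],[0.063,0,0],[0.063,0,0]]' --grip '[0.15,0.15,0.15,0.15,0.15,0.15,0.15,0.15,0.15,0.15,0.15,0.15,0.15,0.15]'

```text
clock: 31.5
ee_pos: [0.6203, 0.3009, 0.081]
orientation: [3.13, -0.003, 1.548]
force: [2.7, 0.4, 14.1]
grip_width: 0.291
grip_force: 44.9
```

```bash
python3 - <<'E'
from h import *
st(); s=manip.observe(); p=np.array(s['ee_pos'][:2])-J; a=np.deg2rad(ja); print(np.array([[np.cos(a),np.sin(a)],[-np.sin(a),np.cos(a)]])@p)
E
```

```text
t 31.5 p [0.6203 0.3009 0.081 ] rpy [179.3  -0.2  88.7] F [ 2.7  0.4 14.1] w 25.6 gf 44.9 j [ 0.28  0.72  1.06 -0.    1.35  0.3 ]
[0.05904629 0.13075913]
```

arm_command --delta_rot '[[0,0,0],[0,0,0],[0,0,0],[0,0,0],[0,0,0],[0,0,0],[0,0,0],[0,0,0],[0,0,0],[0,0,0],[0,0,0],[0,0,0],[0,0,0],[0,0,0],[0,0,0],[0,0,0],[0,0,0],[0,0,0],[0,0,0],[0,0,0]]' --xyz '[[-0.006,0,0.001],[-0.012,0,0.001],[-0.019,0,0.001],[-0.026,0,0.001],[-0.032,0,0.001],[-0.039,0,0.001],[-0.045,0,0.001],[-0.052,0,0.001],[-0.058,0,0.001],[-0.065,0,0.001],[-0.071,0,0.001],[-0.078,0,0.001],[-0.084,0,0.001],[-0.091,0,0.001],[-0.097,0,0.001],[-0.104,0,0.001],[-0.11,0,0.001],[-0.117,0,0.001],[-0.124,0,0.001],[-0.13,0,0.001]]' --grip '[0.15,0.15,0.15,0.15,0.15,0.15,0.15,0.15,0.15,0.15,0.15,0.15,0.15,0.15,0.15,0.15,0.15,0.15,0.15,0.15]'

```text
clock: 33.17
ee_pos: [0.6163, 0.1705, 0.0808]
orientation: [3.132, -0.002, 1.548]
force: [-3.8, 2.0, 24.1]
grip_width: 0.292
grip_force: 45.0
```

arm_command --delta_rot '[[0,0,0],[0,0,0],[0,0,0],[0,0,0],[0,0,0],[0,0,0],[0,0,0],[0,0,0],[0,0,0],[0,0,0],[0,0,0],[0,0,0],[0,0,0],[0,0,0],[0,0,0],[0,0,0],[0,0,0],[0,0,0],[0,0,0],[0,0,0]]' --xyz '[[-0.006,0,0],[-0.012,0,0],[-0.019,0,0],[-0.026,0,0],[-0.032,0,0],[-0.039,0,0],[-0.045,0,0],[-0.052,0,0],[-0.058,0,0],[-0.065,0,0],[-0.071,0,0],[-0.078,0,0],[-0.084,0,0],[-0.091,0,0],[-0.097,0,0],[-0.104,0,0],[-0.11,0,0],[-0.117,0,0],[-0.124,0,0],[-0.128,0,0]]' --grip '[0.15,0.15,0.15,0.15,0.15,0.15,0.15,0.15,0.15,0.15,0.15,0.15,0.15,0.15,0.15,0.15,0.15,0.15,0.15,0.15]'

```text
clock: 34.83
ee_pos: [0.6124, 0.0416, 0.0807]
orientation: [3.134, 0.0, 1.547]
force: [-7.9, 2.0, 28.9]
grip_width: 0.292
grip_force: 45.0
```

arm_command --delta_rot '[[0,0,0],[0,0,0],[0,0,0],[0,0,0],[0,0,0],[0,0,0],[0,0,0]]' --xyz '[[0,0,-0.02],[0,0,-0.04],[-0.03,-0.03,-0.06],[-0.07,-0.07,-0.06],[-0.1,-0.1,-0.06],[-0.1,-0.1,-0.06],[-0.1,-0.1,-0.06]]' --grip '[0.15,0.15,0.15,0.15,0.15,0.15,0.15]'

```text
clock: 35.42
ee_pos: [0.5063, -0.058, 0.1362]
orientation: [3.141, 0.001, 1.544]
force: [1.6, -1.0, -3.7]
grip_width: 0.289
grip_force: 44.9
```

```bash
python3 - <<'E'
from h import *
st(); s=manip.observe(); w=snap('side','s18.png'); c=snap('scene','sc18.png')
for f in('s18.png','sc18.png','scene0.png'):
    d=load(f);hsv=cv2.cvtColor(d['image'],cv2.COLOR_RGB2HSV)
    m=((hsv[...,0]>15)&(hsv[...,0]<24)&(hsv[...,1]>95)&(hsv[...,2]>90)).astype(np.uint8)
    n,l,q,cc=cv2.connectedComponentsWithStats(m)
    p0=proj(d,[[.60,-.22,.006]])[0]
    for i in range(1,n):
        if q[i,4]>200 and np.linalg.norm(cc[i]-p0)<40:
            k=cv2.findContours((l==i).astype(np.uint8),0,1)[0][0].reshape(-1,2); r=cv2.minAreaRect((ray(d,k,.005)[:,:2]*1000).astype(np.float32)); print(f,q[i],[np.round(v,1) for v in r])
# strips: brightness profile along strip line at seated / side
from scipy.signal import find_peaks
E
```

```text
t 35.4 p [ 0.5063 -0.058   0.1362] rpy [1.80e+02 1.00e-01 8.85e+01] F [ 1.6 -1.  -3.7] w 25.4 gf 44.9 j [-0.35  0.38  1.53 -0.    1.23 -0.32]
s18.png [276 160  38  24 575] [array([ 623.1, -232.5]), array([ 86. , 101.6]), np.float64(82.8)]
sc18.png [203 199  46  33 764] [array([ 608.3, -234.9]), array([ 90.2, 140. ]), np.float64(82.3)]
scene0.png [202 199  47  33 759] [array([ 607.6, -235. ]), array([ 89.5, 138.7]), np.float64(82.9)]
```

```bash
python3 - <<'E'
from h import *
d=load('side0.png');hsv=cv2.cvtColor(d['image'],cv2.COLOR_RGB2HSV)
m=((hsv[...,0]>13)&(hsv[...,0]<26)&(hsv[...,1]>80)&(hsv[...,2]>80)).astype(np.uint8)
n,l,q,cc=cv2.connectedComponentsWithStats(m)
for i in range(1,n):
    if q[i,4]>200 and np.linalg.norm(cc[i]-[302,174])<12:
        k=cv2.findContours((l==i).astype(np.uint8),0,1)[0][0].reshape(-1,2); r=cv2.minAreaRect((ray(d,k,.006)[:,:2]*1000).astype(np.float32)); print(q[i],[np.round(v,1) for v in r])
go(.606,-.233,.136,82.6)
E
```

```text
[276 160  50  27 827] [array([ 605.8, -229.3]), array([ 88. , 136.9]), np.float64(82.8)]
rot [0.08, 0.11, -84.03] xyz [-0.1743, 0.1017, 0.0004] rows 11.7
```

arm_command --delta_rot '[[0,0,-6],[0,0,-12],[0,0,-18],[0,0,-24],[0,0,-30],[0,0,-36],[0,0,-42],[0,0,-48],[0,0,-54],[0,0,-60],[0,0,-66],[0,0,-72],[0,0,-78],[0,0,-84],[0,0,-84],[0,0,-84],[0,0,-84],[0,0,-84]]' --xyz '[[-0.012,0.007,0],[-0.025,0.015,0],[-0.037,0.022,0],[-0.05,0.03,0],[-0.062,0.037,0],[-0.075,0.044,0],[-0.087,0.051,0],[-0.1,0.058,0],[-0.112,0.066,0],[-0.125,0.073,0],[-0.137,0.08,0],[-0.15,0.088,0],[-0.162,0.095,0],[-0.174,0.102,0],[-0.174,0.102,0],[-0.174,0.102,0.03],[-0.174,0.102,0.06],[-0.174,0.102,0.06]]' --grip '[0.15,0.15,0.15,0.15,0.15,0.15,0.15,0.15,0.15,0.15,0.15,0.15,0.15,0.15,0.15,0.15,0.15,0.15]'

```text
clock: 37.02
ee_pos: [0.6042, -0.2292, 0.0695]
orientation: [3.137, -0.009, 3.012]
force: [-0.9, 0.2, -4.6]
grip_width: 0.298
grip_force: 44.9
```

```bash
python3 - <<'E'
from h import *
st(); go(.607,-.232,.035,82.9)
d=snap('wrist','w19.png');hsv=cv2.cvtColor(d['image'],cv2.COLOR_RGB2HSV)
m=((hsv[...,0]>15)&(hsv[...,0]<26)&(hsv[...,1]>70)&(hsv[...,2]>60)).astype(np.uint8)
for k in cv2.findContours(m,0,1)[0]:
    if cv2.contourArea(k)>300:
        r=cv2.minAreaRect((ray(d,k.reshape(-1,2),.006)[:,:2]*1000).astype(np.float32)); print(cv2.boundingRect(k),[np.round(v,1) for v in r])
E
```

```text
t 37.0 p [ 0.6042 -0.2292  0.0695] rpy [179.8  -0.5 172.6] F [-0.9  0.2 -4.6] w 26.2 gf 44.9 j [-0.55  0.67  1.2   0.    1.28 -1.99]
rot [0.25, -0.53, -0.31] xyz [-0.0034, -0.0026, 0.0344] rows 0.8
(109, 354, 374, 10) [array([ 742.6, -234.1]), array([346.8,   9.9]), np.float64(82.4)]
(355, 281, 17, 61) [array([ 701.6, -168.5]), array([61.5, 12.3]), np.float64(1.7)]
(219, 129, 117, 47) [array([ 553.7, -226.1]), array([88.6, 34.8]), np.float64(83.4)]
```

arm_command --delta_rot '[[0,0,0],[0,0,0],[0,0,0],[0,0,0],[0,0,0],[0,0,0],[0,0,0],[0,0,0]]' --xyz '[[-0.003,-0.003,0.01],[-0.003,-0.003,0.02],[-0.003,-0.003,0.027],[-0.003,-0.003,0.031],[-0.003,-0.003,0.033],[-0.003,-0.003,0.035],[-0.003,-0.003,0.035],[-0.003,-0.003,0.035]]' --grip '[0.15,0.15,0.15,0.15,0.15,0.15,0.15,0.15]'

```text
clock: 37.73
ee_pos: [0.6091, -0.2351, 0.0406]
orientation: [-3.141, 0.0, 3.014]
force: [-0.3, -0.4, -3.6]
grip_width: 0.293
grip_force: 44.9
```

```bash
python3 - <<'E'
from h import *
st()
E
```

```text
t 37.7 p [ 0.6091 -0.2351  0.0406] rpy [-180.     0.   172.7] F [-0.3 -0.4 -3.6] w 25.8 gf 44.9 j [-0.55  0.71  1.22  0.    1.21 -1.99]
```

Still hanging (commanded pose had led the measured one); lower 6.5 mm more, back 2 mm, settle and release.

arm_command --delta_rot '[[0,0,0],[0,0,0],[0,0,0],[0,0,0],[0,0,0]]' --xyz '[[0.001,0.002,0.002],[0.002,0.003,0.004],[0.002,0.003,0.006],[0.002,0.003,0.007],[0.002,0.003,0.007]]' --grip '[0.15,0.15,0.15,0.15,0.15]'

```text
clock: 38.15
ee_pos: [0.6078, -0.2317, 0.0341]
orientation: [3.142, 0.001, 3.014]
force: [-1.4, 0.9, 2.6]
grip_width: 0.29
grip_force: 44.9
```

```bash
python3 - <<'E'
from h import *
st()
E
```

```text
t 38.1 p [ 0.6078 -0.2317  0.0341] rpy [1.800e+02 1.000e-01 1.727e+02] F [-1.4  0.9  2.6] w 25.5 gf 44.9 j [-0.55  0.71  1.24  0.    1.19 -1.99]
```

arm_command --delta_rot '[[0,0,0],[0,0,0],[0,0,0],[0,0,0],[0,0,0],[0,0,0],[0,0,0],[0,0,0],[0,0,0],[0,0,0],[0,0,0],[0,0,0],[0,0,0]]' --xyz '[[0,0,0],[0,0,0],[0,0,0],[0,0,0],[0,0,0],[0,0,-0.01],[0,0,-0.03],[0,0,-0.06],[0,0,-0.1],[0,0,-0.14],[0.04,0,-0.17],[0.08,0,-0.17],[0.08,0,-0.17]]' --grip '[0.7,0.7,0.7,0.7,0.7,0.7,0.7,0.7,0.7,0.7,0.7,0.7,0.7]'

```text
clock: 39.23
ee_pos: [0.5235, -0.2202, 0.2056]
orientation: [-3.141, -0.0, 3.013]
force: [0.5, -0.2, -0.1]
grip_width: 0.699
grip_force: 0.0
```

```bash
python3 - <<'E'
from h import *
st(); 
for n,f in(('scene','sc20.png'),('side','s20.png')):
    d=snap(n,f);hsv=cv2.cvtColor(d['image'],cv2.COLOR_RGB2HSV)
    m=((hsv[...,0]<16)&(hsv[...,1]>90)&(hsv[...,2]>30)&(hsv[...,2]<110)).astype(np.uint8)
    n,l,s,c=cv2.connectedComponentsWithStats(m); p0=proj(d,[[.607,-.232,.075]])[0]
    for i in range(1,n):
        if s[i,4]>20 and np.linalg.norm(c[i]-p0)<40: print(f,p0,c[i],s[i],ray(d,[c[i]],.074).round(4))
# strip: compare before/after edge shift of strips vs jig via image difference
a=load('scene0.png');b=load('sc20.png')
def strip(d):
    A=[]
    for z in np.arange(.045,.066,.001):
        # edge gradient strength across strip front (-x) top edge for each strip
        row=[]
        for yc in(-128,-64,0,64,128):
            g=0
            for dy in range(-25,26,5):
                p=[*jp(73+0,yc+dy),z]; q=[*jp(79,yc+dy),z]; r=[*jp(67,yc+dy),z]
                u,v=proj(d,[q,r]); im=d['image'].astype(np.float32).sum(2)
                f=lambda t: cv2.getRectSubPix(im,(1,1),(float(t[0]),float(t[1])))[0,0]
                g+=f(v)-f(u)
            row.append(g/11)
        A.append(row)
    return np.array(A).round(0)
za=np.arange(.045,.066,.001)
for d in(a,b):
    S=strip(d); print(S.argmax(0)+45, S.max(0))
E
```

```text
t 39.2 p [ 0.5235 -0.2202  0.2056] rpy [-180.    -0.   172.6] F [ 0.5 -0.2 -0.1] w 61.5 gf 0.0 j [-0.61  0.42  1.26 -0.    1.47 -2.05]
sc20.png [224.00689409 198.57613378] [222.08588957 199.01226994] [215 191  16  18 163] [[ 0.6105 -0.2372  0.074 ]]
s20.png [300.97211716 153.29566024] [299.97959184 153.35714286] [291 147  19  14 196] [[ 0.61   -0.2323  0.074 ]]
[61 60 59 60 59] [317. 307. 323. 280. 233.]
[54 54 53 53 52] [331. 315. 329. 285. 242.]
```

```bash
python3 - <<'E'
from h import *
print(workorder.sign_off())
E
```

```text
the job is handed in; nothing more can be done
None
```

The job is handed in, though sign-off gave no verdict. Before it, wrist pictures put both boards present home in their slots. Scene-camera pictures showed all five strip tops down from about 60 mm to about 53 mm, and the roller parked within about 10 mm of the cork pad's centre. I did not re-measure the boards after the rolling.

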